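# Load, aim and wind in the carton scan station

### The job

With the tray of the scan station still locked by its pin, lay every loose navy carton flat in the tray, one to a lane, and turn the aim knob until the scanner's orange needle points at the middle of the red tab. Then draw the locking pin out of its bore and hang it by its head, upright, in the yellow parking notch, and after that wind the handwheel clockwise until the tray rests against its yellow end stop. Leave the can, the tape roll and the markers alone.

Things in the scene. Friction and masses are not known exactly. Their poses are not given: they have to be found in the camera images.
- station: Scan station fixed to the bench: green base plate 270 x 420 x 10 mm. Origin under the plate at bench height; x points away from the robot, y to its left (yaw varies). Nothing on it is over 122 mm high. Tray on the side near the robot; beyond it, from +y to -y: aim knob, scanner with scale, handwheel. Pin bore and, beyond it, the yellow notch at the +y end; yellow end stop at the tray's -y end.
- tray (a joint): Blue shuttle tray sliding to the station's -y. Value in m: 0 as it stands locked, 0.060 when it rests against the yellow end stop. Driven only by the handwheel, 6 mm per rad.
- tray_floor (a point): Centre of the tray floor's top surface, 28 mm above the bench; axes as the station's; moves with the tray. Four lanes along x, each 42 mm wide and 124 mm long, centred at y = -90, -30, 30 and 90 mm. White ribs between them 18 mm wide, 6 mm high; outer walls 12 mm high above the floor, 4 to 6 mm thick.
- handwheel (a joint): Dark handwheel, radius 50 mm, upright axis, in rad: 0 at the start, grows clockwise seen from above, 10.0 (about 1.6 turns) with the tray at its stop, where it goes no further. Light: about 2 N at the grip; it stays where it is left.
- wheel_axis (a point): Centre of the handwheel's top face, on its axis, 74 mm above the bench.
- crank_grip (a point): Middle of the red upright grip on the handwheel: a free-running sleeve 20 mm across and 46 mm tall (76 to 122 mm above the bench), 42 mm from the wheel's axis; this point is 102 mm above the bench. It can be held from above in an unturning gripper and led round in a circle.
- aim_knob (a joint): Aim knob, rad, grows clockwise seen from above (range -5.2 to 5.2). It drives the scanner and its needle 10 mm per rad: clockwise moves the needle to the station's +y. It takes 0.05 N m and stays where it is left.
- aim_grip (a point): On the aim knob's upright axis, 94 mm above the bench, amid its black grip bar: 46 mm long (this point's x, turning with the knob), 16 mm thick (its y), from 76 to 104 mm above the bench, on a disc 48 mm across.
- needle_tip (a point): Tip of the orange needle (3 mm wide, along the station's x) on the black scanner block; it moves along the station's y beside the white scale, 37 mm above the bench.
- red_tab: Red tab on the white scale, 22 x 6 x 12 mm (6 mm along the station's y), the mark for the needle; origin under its centre; axes as the station's. It may lie on either side of the needle.
- green_tab: Green tab, the same shape, the mark for another carton: not to be used.
- pin: Locking pin, 90 g, loose and upright in its bore: steel shank 12 mm across and 45 mm long, then a red round head 30 mm across and 26 mm tall. Origin at the foot of the shank; z up along it. While it is in the bore the tray cannot move.
- bore (a point): Mouth of the pin's bore (14 mm square, 24 mm deep, upright) in the grey block, 34 mm above the bench. The tray's steel eye lies over it, its top 44 mm above the bench; at the start the pin's foot is 24 mm below this point, so it must be raised at least 36 mm to be clear of the eye.
- notch (a point): Middle of the mouth of the yellow parking notch, level with its cheeks' tops, 60 mm above the bench: a slot 18 mm wide (station's y), 50 mm deep, open above and to the station's -x; it runs along x from 20 mm before this point to a back wall 26 mm beyond. The parked pin hangs upright with the underside of its head on the cheeks, its foot 45 mm below this point.
- carton1: Navy carton, 110 x 32 x 30 mm (x, y, z), 60 to 130 g, with a plum band at its +x end; lies flat on the bench, origin under its centre. May be absent. Either end may point either way in the lane.
- carton2: Navy carton, 110 x 32 x 30 mm (x, y, z), 60 to 130 g, with a plum band at its +x end; lies flat on the bench, origin under its centre. May be absent. Either end may point either way in the lane.
- carton3: Navy carton, 110 x 32 x 30 mm (x, y, z), 60 to 130 g, with a plum band at its +x end; lies flat on the bench, origin under its centre. May be absent. Either end may point either way in the lane.
- carton4: Navy carton, 110 x 32 x 30 mm (x, y, z), 60 to 130 g, with a plum band at its +x end; lies flat on the bench, origin under its centre. May be absent. Either end may point either way in the lane.
- can: Drinks can, 60 mm across, 90 mm tall, standing near the robot; leave alone.
- tape_roll: Orange tape roll, 90 mm across, 45 mm tall, beyond the cartons; leave alone.
- marker_green: Green and white marker, 125 x 13 x 13 mm, lying to the right of the cartons; leave alone.
- marker_red: Red and white marker, 125 x 13 x 13 mm, on the far side; leave alone.
Mind the look-alikes: they are no part of the job. Leave any green look-alike of the pin alone. Leave any green look-alike of the carton4 alone.

How it is judged:
On the way, in this order (a step that is already met when the one before it is completed fails the run):
1. with the pin still in its bore, every carton lies flat in a lane and the needle points at the red tab (x of carton1 in the frame of tray_floor between -0.015 and 0.015 m and y of carton1 in the frame of tray_floor between -0.105 and 0.105 m and z of carton1 in the frame of tray_floor between -0.004 and 0.004 m and angle between each of carton1, carton2, carton3, carton4's own z axis and vertical below 0.12 rad and angle between the x axis of each of carton1, carton2, carton3, carton4 and the x axis of tray_floor, either way round below 0.2 rad and linear speed of each of carton1, carton2, carton3, carton4 below 0.03 m/s and x of carton2 in the frame of tray_floor between -0.015 and 0.015 m and y of carton2 in the frame of tray_floor between -0.105 and 0.105 m and z of carton2 in the frame of tray_floor between -0.004 and 0.004 m and x of carton3 in the frame of tray_floor between -0.015 and 0.015 m and y of carton3 in the frame of tray_floor between -0.105 and 0.105 m and z of carton3 in the frame of tray_floor between -0.004 and 0.004 m and x of carton4 in the frame of tray_floor between -0.015 and 0.015 m and y of carton4 in the frame of tray_floor between -0.105 and 0.105 m and z of carton4 in the frame of tray_floor between -0.004 and 0.004 m and y of needle_tip in the frame of red_tab between -0.0025 and 0.0025 m and z of pin in the frame of bore below -0.015 m and horizontal distance between pin and bore below 0.008 m), for 0.2 s.
2. the pin hangs in the parking notch, the tray not yet wound in (horizontal distance between pin and notch below 0.021 m and z of pin in the frame of notch between -0.049 and -0.041 m and angle between pin's own z axis and vertical below 0.12 rad and linear speed of pin below 0.02 m/s and value of joint tray below 0.01 m), for 0.2 s.
3. the tray rests against its end stop (value of joint tray above 0.0575 m), for 0.2 s.
At the end, for the whole second after the job is handed in: Every carton present lies flat on the floor of a tray lane (within 15 mm lengthwise, 0.2 rad), the needle is within 2.5 mm of the red tab middle, the pin hangs upright in the notch (height within 4 mm, within 21 mm of its middle), the tray is within 2.5 mm of its stop (x of carton1 in the frame of tray_floor between -0.015 and 0.015 m and y of carton1 in the frame of tray_floor between -0.105 and 0.105 m and z of carton1 in the frame of tray_floor between -0.004 and 0.004 m and angle between each of carton1, carton2, carton3, carton4, pin's own z axis and vertical below 0.12 rad and angle between the x axis of each of carton1, carton2, carton3, carton4 and the x axis of tray_floor, either way round below 0.2 rad and linear speed of each of carton1, carton2, carton3, carton4 below 0.03 m/s and x of carton2 in the frame of tray_floor between -0.015 and 0.015 m and y of carton2 in the frame of tray_floor between -0.105 and 0.105 m and z of carton2 in the frame of tray_floor between -0.004 and 0.004 m and x of carton3 in the frame of tray_floor between -0.015 and 0.015 m and y of carton3 in the frame of tray_floor between -0.105 and 0.105 m and z of carton3 in the frame of tray_floor between -0.004 and 0.004 m and x of carton4 in the frame of tray_floor between -0.015 and 0.015 m and y of carton4 in the frame of tray_floor between -0.105 and 0.105 m and z of carton4 in the frame of tray_floor between -0.004 and 0.004 m and y of needle_tip in the frame of red_tab between -0.0025 and 0.0025 m and horizontal distance between pin and notch below 0.021 m and z of pin in the frame of notch between -0.049 and -0.041 m and linear speed of pin below 0.02 m/s and value of joint tray above 0.0575 m); the robot touches nothing.
It fails at once if the can, the tape roll or a marker is pushed more than 50 mm or the can tipped (distance of any of can, tape_roll, marker_green, marker_red from where it was at the start of the episode above 0.05 m or angle between can's own z axis and vertical above 0.5 rad).
Of carton1, carton2, carton3, carton4 only 2 to 4 are there at a start; the rules pass over those that are not, and their reading is None.
At some moment in a run one of carton1, carton2, carton3, carton4 may be knocked a few centimetres aside while the robot is not near it.
It also fails if it takes over 210 s, if anything falls off the work surface, if the arm or the gripper's body presses on something with over 40 N, if the wrist force passes 120 N, or if a joint passes its speed limit or range.

### The arm

A 7-joint arm with a two-finger parallel gripper is mounted at the origin on the work surface. World frame = base frame: x ahead of the robot, y to its left, z up, the work surface at z = 0. Lengths are in m, angles in rad, forces in N, time in s.
With the tool pointing down it reaches from about 0.4 to 0.875 m from the base axis. Payload 19.3 kg.
Tool frame: the origin (TCP) lies midway between the tips of the shut fingers; the grasp point (between the pads) lies 19 mm behind it (bot.tcp_to_grasp is the distance from the TCP to the grasp point, in m); z points along the fingers, y is the direction in which the jaws open and shut (so a half turn about z gives the same grasp; the last joint's range is limited). The gripper opens to 85 mm and grips with 20 to 120 N. Pads are 22 mm wide; open, the fingers measure 114 mm over their backs; the gripper's body (76 mm by 85 mm) begins 54 mm behind the grasp point. The pads swing forward as they close: fully open they stand 13 mm farther back than shut.
Start: joints at [1.272, 0.521, -0.036, 1.599, 0.021, 1.021, -0.113], TCP at [0.142, -0.609, 0.231] pointing down, gripper open.
Joint ranges: [-2.91, 2.91], [-0.3, 2.13], [-1.5, 1.42], [0.17, 2.43], [-1.26, 4.41], [0.16, 1.93], [-2.52, 2.52]. Speed limits (rad/s): [1.89, 1.89, 2.39, 2.39, 3.01, 3.01, 3.01].

### API

Orientations are given as [roll, pitch, yaw] about the fixed x, y, z axes, in that order (R = Rz(yaw) Ry(pitch) Rx(roll)).
In Python, from workcell import bot gives the robot as it stands. The module is installed in compiled form; this text tells all that it offers.
- The arm moves only by the tool drive_tool, never from a script. Its argument "series" is a list of rows, each a list of 5 numbers: the opening in per cent of the stroke, from 0 (shut) to 100 (fully open), then the shift along the world's x, y, z in m, then the turn about the world's z in rad. A call has 1 to 12 rows; each row shifts and turns the pose as measured when the row begins; what a row does not reach is not made up. A row lasts 1/10 s, in which the tool goes at most 50 mm and 8.59 degrees, less where a joint would pass 70% of its speed; a pose out of reach is approached as far as the arm can. A call with a gripper value outside its range is refused whole. The fingers move at their own pace and stop on an object; "newtons" is the grip in N (left out, the last holds). Time passes only in rows, so rows that do not move let the fingers close. It gives the time, the measured TCP pose, the force and the opening at its end, in the units of the state.
- bot.observe(): the state, without advancing time (a new reading comes with each control period).
- bot.grab_frame(name): name is "scene" or "top"; returns the picture (400x640x3 uint8, red, green, blue); there is no depth.
- bot.camera_info(name): a dict with "fx", "fy", "cx", "cy" (pixels), "k1" (the pictures are not rectified: a ray, as slopes to the right and down, at radius r is drawn at 1 + k1 r^2 times it, then the intrinsics apply), "cam_to_world" (4x4, takes a point from camera to world coordinates). Camera axes: x right, y down, z forward; pixel columns grow to the right and rows downward; lengths in m; the calibration is good to about 2 mm. A picture is of the moment at which its call begins. camera_info takes no time and is no camera call.
- bot.job_done(): hands the job in, once; it reports no verdict.
Trained networks look in the newest picture that a camera, given by its name, has taken for a name from the list of things; names that differ only in an ending like _2 or _b are one class to them, and where a whole thing is asked for, a point or a joint stands for the part that bears it (a point fixed in the world has none). Each returns a list of dicts, best first, with "conf" (0 to 1); they miss things now and then, are a little off and sometimes report something else, mostly with a low value. They report only what shows in the picture. A call takes as long as a camera call. They do not tell look-alikes from the thing itself.
- bot.masks_of(camera, target): "mask" (400x640 bool, what is visible of it) and "point" ([column, row] in pixels, amid what is visible of it).
The state is a dict: "clock": time; "qpos": joint angles; "qd": joint speeds; "joint_efforts": joint torques, N m; "position": TCP position; "tool_rot": TCP orientation; "force": force on the tool from outside, world axes, zero at the start; "moment": the same for the moment, N m; "grip_width": finger opening in m.
Only numpy, scipy, OpenCV 4.12 (cv2) and the standard library are available. Lean on these libraries where they do the work, as an engineer would, in place of code of your own. Each camera call takes 0.05 s, during which the arm holds its last target.

## Working session

There is one attempt and no reset: what is moved stays moved. The work goes in short steps, Python scripts to look and compute and a tool call to move; the robot and the scene stay as the last step left them, time stands still between calls to the robot, and variables do not carry over. Pictures are saved under pics/ and viewed, and the job is handed in when it is done.

Besides the shell and the picture viewer there is one more tool, called as name(argument=value, ...), one argument or row to a line, values as JSON. drive_tool: Moves the arm, as the interface text tells. Its arguments: {"type":"object","properties":{"series":{"type":"array","items":{"type":"array","items":{"type":"number"}}},"newtons":{"type":"number"}},"required":["series"]}

```bash
mkdir -p pics; ls; python3 - <<'E'
from workcell import bot
import cv2
print(bot.observe())
for n in ("scene","top"):
    im=bot.grab_frame(n); cv2.imwrite(f"pics/{n}0.png",im[:,:,::-1]); print(n,bot.camera_info(n))
print(bot.tcp_to_grasp)
E
```

```text
pics
{'clock': 0.0, 'qpos': array([ 1.27179019,  0.52204573, -0.03632197,  1.59999949,  0.0212054 ,
        1.02109657, -0.11281052]), 'qd': array([ 0.00140019, -0.00029949, -0.00018927, -0.00202821, -0.00154664,
       -0.00067511,  0.00101308]), 'joint_efforts': array([-3.71214082e-05, -9.27113700e+01,  1.98014170e+00, -3.69924688e+01,
        1.79241219e-02,  8.34307313e-03, -2.17014025e-05]), 'position': array([ 0.14164216, -0.60839187,  0.23070908]), 'tool_rot': array([-3.14043219e+00,  9.02650544e-05,  2.28783657e-01]), 'force': array([ 1.11374463, -0.00362069,  0.94492242]), 'moment': array([ 0.01881628, -0.00608066,  0.03587358]), 'grip_width': 0.08549920687005402}
scene {'fx': 446.8903475013566, 'fy': 446.8903475013566, 'cx': 332.6453953027553, 'cy': 201.03939490380503, 'k1': -0.0032448942521079317, 'cam_to_world': array([[-0.45389608,  0.49487674, -0.74099619,  1.45590221],
       [ 0.89083652,  0.27042326, -0.36507747,  0.46426205],
       [ 0.01971426, -0.8258137 , -0.56359833,  0.82498669],
       [ 0.        ,  0.        ,  0.        ,  1.        ]])}
top {'fx': 436.6798487293597, 'fy': 436.6798487293597, 'cx': 327.4541362204185, 'cy': 201.5773817623973, 'k1': -0.10640529947444981, 'cam_to_world': array([[-0.02901016, -0.98117614,  0.19092353,  0.2781302 ],
       [-0.99954757,  0.02999267,  0.00225778,  0.01948379],
       [-0.00794159, -0.19077165, -0.98160232,  1.46846318],
       [ 0.        ,  0.        ,  0.        ,  1.        ]])}
0.0187
```

View pics/scene0.png

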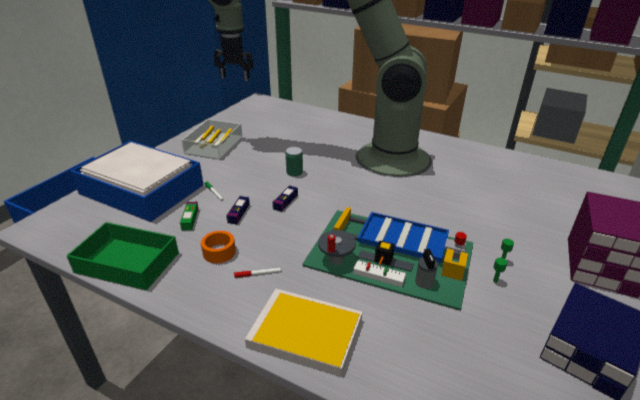

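View pics/top0.png

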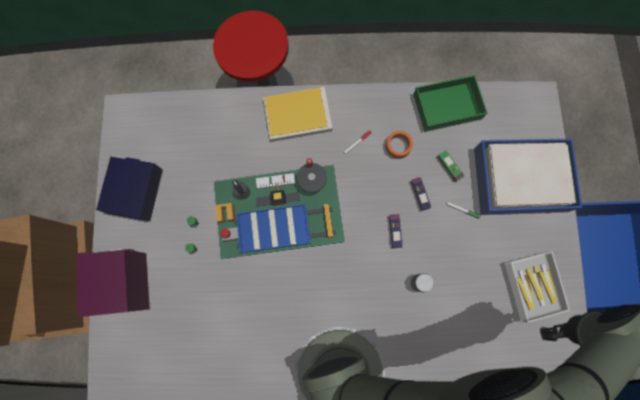

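The scene picture shows the station at (390,250), two navy cartons at (238,208) and (285,197), a green look-alike at (190,215) and green pins at (505,255). The top picture shows the navy cartons at (420,193) and (396,231). I'll measure next.

```bash
cat > h.py <<'E'
from workcell import bot
import numpy as np, cv2
def und(n,uv):
    c=bot.camera_info(n); uv=np.atleast_2d(np.asarray(uv,float))
    d=np.c_[(uv[:,0]-c['cx'])/c['fx'],(uv[:,1]-c['cy'])/c['fy']]
    x=d.copy()
    for _ in range(20): x=d/(1+c['k1']*(x**2).sum(1,keepdims=True))
    return x
def p2w(n,uv,z):
    x=und(n,uv); M=bot.camera_info(n)['cam_to_world']
    r=np.c_[x,np.ones(len(x))]@M[:3,:3].T; o=M[:3,3]
    z=np.broadcast_to(z,len(x))
    return o+r*((z-o[2])/r[:,2])[:,None]
def w2p(n,P):
    c=bot.camera_info(n); M=c['cam_to_world']; P=np.atleast_2d(P)
    q=(P-M[:3,3])@M[:3,:3]; s=q[:,:2]/q[:,2:]
    s=s*(1+c['k1']*(s**2).sum(1,keepdims=True))
    return np.c_[s[:,0]*c['fx']+c['cx'],s[:,1]*c['fy']+c['cy']]
def crop(n,im,box,k,f,pts=None):
    x0,y0,x1,y1=box
    o=cv2.resize(im[y0:y1,x0:x1,::-1],None,fx=k,fy=k,interpolation=cv2.INTER_CUBIC)
    if pts is not None:
        for u,v in pts: cv2.circle(o,(int((u-x0+.5)*k),int((v-y0+.5)*k)),2,(0,255,255),-1)
    cv2.imwrite(f,o)
E
python3 - <<'E'
from h import *
for n,z,b in(("top",0.03,(205,150,445,265)),("scene",0.03,(180,170,480,310))):
    im=bot.grab_frame(n); crop(n,im,b,3 if n=="top" else 2.6,f"pics/{n}1.png")
    for t in("carton1","pin","aim_knob","crank_grip","red_tab","green_tab","needle_tip","station","handwheel","tray"):
        for d in bot.masks_of(n,t): print(n,t,round(d['conf'],2),np.round(d['point'],1),d['mask'].sum())
E
```

```text
top carton1 0.91 [395.  229.5] 350
top carton1 0.65 [451.9 168. ] 355
top carton1 0.56 [420.1 193. ] 311
top pin 0.65 [188.4 247.4] 90
top pin 0.58 [239.2 185.1] 189
top pin 0.42 [191.7 218. ] 82
top aim_knob 0.63 [241.1 186.9] 166
top crank_grip 0.94 [309.9 177.3] 781
top red_tab 0.45 [280.1 212.8] 9674
top needle_tip 0.79 [279.4 198.2] 195
top needle_tip 0.17 [400.1 151.3] 398
top station 0.74 [280.2 211.2] 9826
top handwheel 0.58 [311.4 183.1] 711
top tray 0.65 [278.1 212. ] 9656
top tray 0.61 [274.3 229.4] 2999
scene carton1 0.71 [238.6 208.7] 426
scene carton1 0.71 [189.2 217.1] 388
scene carton1 0.6 [286.8 199.4] 389
scene carton1 0.35 [461.5 238.4] 173
scene pin 0.75 [505.3 247. ] 166
scene pin 0.55 [462.2 238.5] 150
scene pin 0.45 [501.8 266.7] 193
scene pin 0.25 [395.  255.7] 10671
scene aim_knob 0.51 [427.1 263.7] 310
scene crank_grip 0.72 [339.4 242.5] 785
scene red_tab 0.36 [394.6 255.8] 10612
scene needle_tip 0.78 [386.5 251.9] 377
scene station 0.87 [398.  257.6] 10649
scene station 0.25 [407.6 235.2] 2759
scene handwheel 0.67 [334.8 245.4] 807
scene tray 0.56 [405.4 233. ] 2768
```

View pics/top1.png

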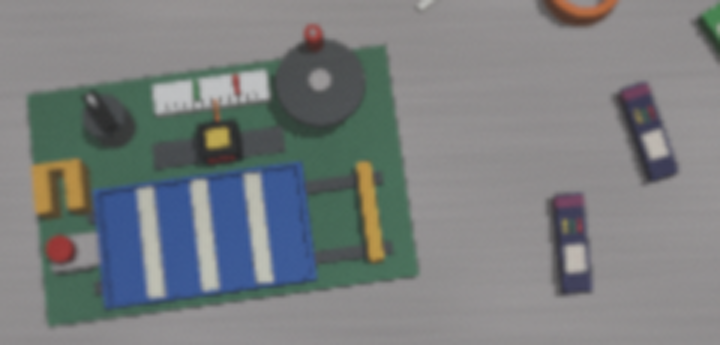

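View pics/scene1.png

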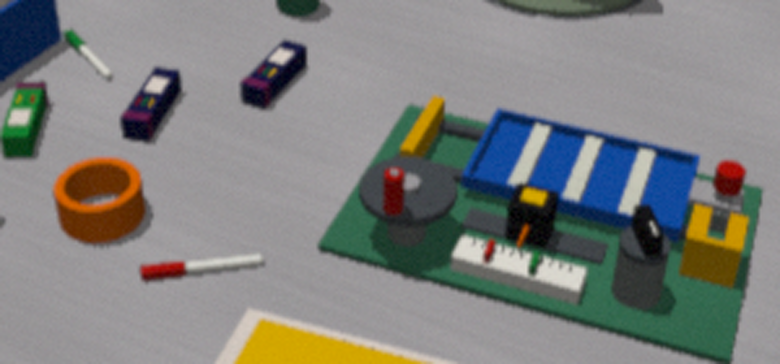

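```bash
cat > seg.py <<'E'
from h import *
def acc(n,k=4):
    return np.median([bot.grab_frame(n) for _ in range(k)],0).astype(np.uint8)
def comps(mask,box,amin=8):
    m=np.zeros_like(mask,np.uint8); x0,y0,x1,y1=box; m[y0:y1,x0:x1]=mask[y0:y1,x0:x1]
    k,l,s,c=cv2.connectedComponentsWithStats(m)
    return [(s[i,4],c[i],l==i) for i in range(1,k) if s[i,4]>=amin]
def rect(n,mask,z):
    v,u=np.nonzero(mask); P=p2w(n,np.c_[u,v],z)[:,:2]
    (c,wh,a)=cv2.minAreaRect((P*1000).astype(np.float32))
    return np.r_[c]/1000,np.r_[wh],a
E
python3 - <<'E'
from seg import *
im=acc("top"); np.save("top.npy",im); im2=acc("scene"); np.save("scene.npy",im2)
hsv=cv2.cvtColor(im,cv2.COLOR_RGB2HSV); H,S,V=[hsv[...,i].astype(int) for i in range(3)]
B=(205,150,445,265)
# sample some
for p in [(215+20,165+10),(280,230),(227,233),(222,215),(254,230),(273,228),(314,157),(316,177),(263,180),(271,179),(284,177),(423,198),(396,225)]:
    print(p,hsv[p[1],p[0]])
g=(H>55)&(H<90)&(S>80)
c=max(comps(g,(205,150,350,265)),key=lambda c:c[0]); 
v,u=np.nonzero(c[2]); print("green",rect("top",c[2],0.01))
b=(H>100)&(H<125)&(S>120)&(V>80)
c=max(comps(b,(205,150,350,265)),key=lambda c:c[0]); print("tray",c[0],rect("top",c[2],0.04))
r=((H<6)|(H>173))&(S>120)
for c in comps(r,(205,150,350,265)): print("red",c[0],c[1])
E
```

```text
(235, 175) [170   5 142]
(280, 230) [110 153 148]
(227, 233) [  0 159 148]
(222, 215) [ 19 131 107]
(254, 230) [ 30  14 184]
(273, 228) [ 33  16 189]
(314, 157) [  0   5 143]
(316, 177) [100   9  85]
(263, 180) [105   3 192]
(271, 179) [ 69  25 144]
(284, 177) [  0  69 147]
(423, 198) [ 17  19 189]
(396, 225) [98 25 83]
green (array([0.533362  , 0.19192702]), array([245.86203003, 423.12167358]), 1.8840298652648926)
tray 533 (array([0.48338275, 0.11535915]), array([132.42088318,  49.92950821]), 6.874368190765381)
red 14 [309.14285714 162.57142857]
red 56 [224.5        232.71428571]
```

```bash
python3 - <<'E'
from seg import *
im=np.load("top.npy"); im2=np.load("scene.npy")
crop("top",im,(208,155,348,262),5.5,"pics/t2.png"); crop("scene",im2,(300,200,480,305),4.4,"pics/s2.png")
E
```

```text
(no output)
```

View pics/t2.png

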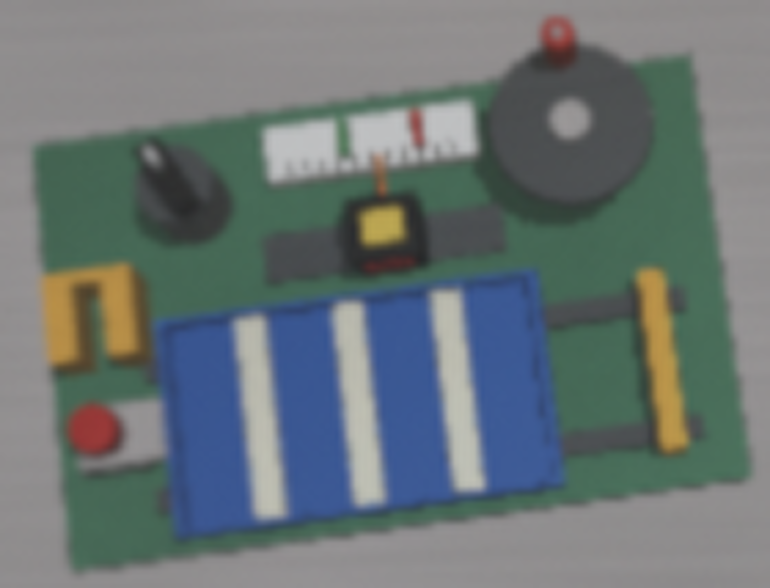

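View pics/s2.png

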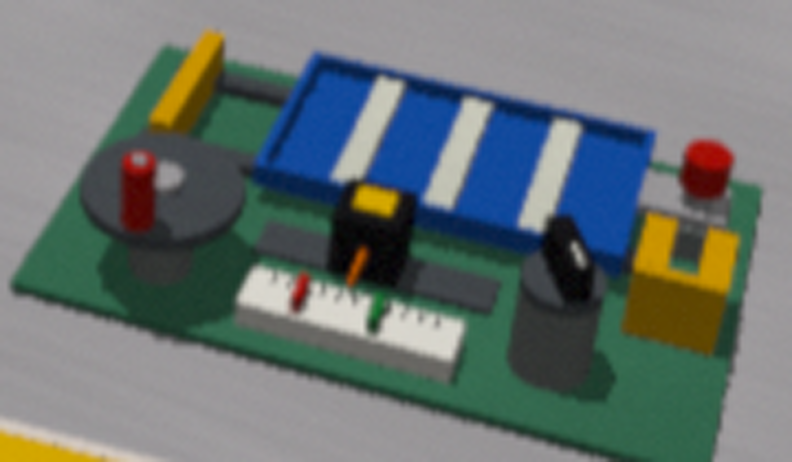

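```bash
cat > meas.py <<'E'
from seg import *
T=lambda a:np.atleast_2d(a)/5.5+[208-.5,155-.5]
S=lambda a:np.atleast_2d(a)/4.4+[300-.5,200-.5]
def fit(n,uv,z,L,W):
    P=p2w(n,uv,z)[:,:2]; c=P.mean(0)
    return P,c
E
python3 - <<'E'
from meas import *
np.set_printoptions(precision=4,suppress=True)
def rep(name,P):
    print(name,P.mean(0), "sides",np.linalg.norm(np.roll(P,-1,0)-P,axis=1),"yaw of edges",[round(float(np.arctan2(*(d[1],d[0]))),3) for d in (np.roll(P,-1,0)-P)])
rep("plate top",p2w("top",T([(33,147),(690,54),(750,478),(73,572)]),.01)[:,:2])
rep("tray top",p2w("top",T([(158,322),(536,270),(563,486),(178,540)]),.04)[:,:2])
rep("plate sc",p2w("scene",S([(758,187),(168,45),(13,288),(713,458)]),.01)[:,:2])
rep("tray sc",p2w("scene",S([(655,133),(317,54),(256,165),(625,255)]),.04)[:,:2])
for nm,t,s,z in [("pinhead",(93,428),(709,152),.081),("wheel",(570,118),(168,176),.075),("griptop",(558,35),(140,158),.122),("knobdisc",(182,190),(563,280),.076),("barA",(152,155),(575,285),.104)
 ,("red tab",(417,127),(303,286),.05),("green",(344,137),(378,305),.05),("needle",(382,160),(355,278),.037),("scaleL",(268,184),(463,320),.03),("scaleR",(478,155),(262,268),.03),("notchback",(88,284),(691,221),.06),("notchmouth",(92,366),(0,0),.06)]:
    print(nm,p2w("top",T(t),z)[0,:2],p2w("scene",S(s),z)[0,:2])
for i,(t,s) in enumerate([((251,320),(391,77)),((352,305),(0,0)),((447,291),(0,0)),((270,520),(0,0)),((369,505),(0,0)),((468,490),(0,0))]):
    print("rib",p2w("top",T(t),.034)[0,:2])
E
```

```text
plate top [0.5353 0.1934] sides [0.4184 0.2696 0.4166 0.269 ] yaw of edges [-1.459, -3.037, 1.681, 0.111]
tray top [0.4729 0.2064] sides [0.2317 0.1322 0.2322 0.133 ] yaw of edges [-1.462, -3.039, 1.683, 0.099]
plate sc [0.5301 0.1932] sides [0.4132 0.2745 0.4161 0.2524] yaw of edges [-1.47, 0.112, 1.725, -3.019]
tray sc [0.471  0.2067] sides [0.2303 0.131  0.2331 0.128 ] yaw of edges [-1.466, 0.1, 1.688, -3.021]
pinhead [0.4573 0.3573] [0.4529 0.3562]
wheel [0.6367 0.0739] [0.6243 0.0721]
griptop [0.6747 0.078 ] [0.6695 0.0754]
knobdisc [0.5996 0.3068] [0.6021 0.3104]
barA [0.6148 0.3191] [0.6348 0.3232]
red tab [0.6404 0.1683] [0.6493 0.1728]
green [0.6356 0.213 ] [0.6437 0.2172]
needle [0.6236 0.1913] [0.6147 0.1924]
scaleL [0.6123 0.2628] [0.6111 0.2594]
scaleR [0.6265 0.1328] [0.6255 0.1372]
notchback [0.5472 0.3667] [0.4964 0.3597]
notchmouth [0.4973 0.3635] [ 0.4911 -0.1237]
rib [0.5269 0.2724]
rib [0.5343 0.2106]
rib [0.5412 0.1526]
rib [0.405  0.2608]
rib [0.4124 0.2011]
rib [0.4198 0.1416]
```

```bash
python3 - <<'E'
from seg import *
im=np.load("top.npy"); im2=np.load("scene.npy")
a=cv2.resize(im[170:260,375:445,::-1],None,fx=6,fy=6,interpolation=cv2.INTER_CUBIC)
b=cv2.resize(im2[175:235,220:310,::-1],None,fx=4,fy=4,interpolation=cv2.INTER_CUBIC)
o=np.zeros((540,790,3),np.uint8); o[:540,:420]=a; o[:240,425:785]=b; cv2.imwrite("pics/c1.png",o)
E
```

```text
(no output)
```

View pics/c1.png

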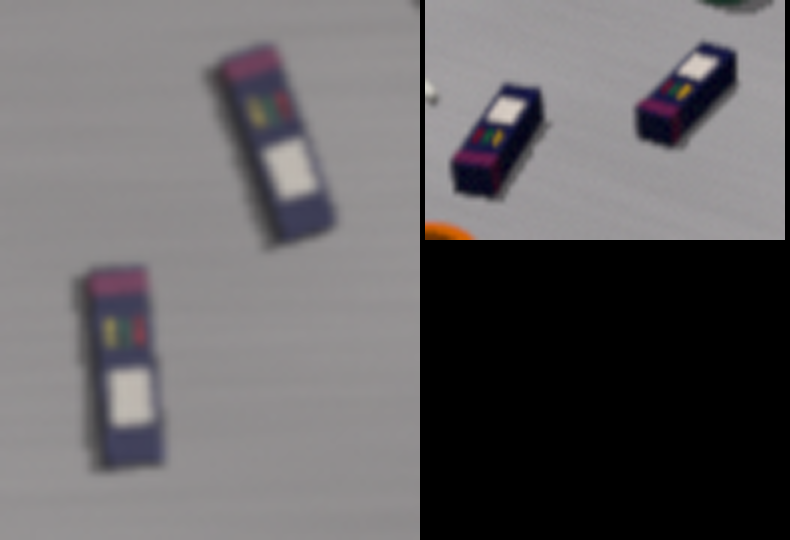

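```bash
python3 - <<'E'
from seg import *
np.set_printoptions(precision=4,suppress=True)
T=lambda a:np.array(a)/6+[375-.5,170-.5]
U=lambda a:(np.array(a)-[425,0])/4+[220-.5,175-.5]
for q,s in (([(222,62),(277,44),(333,222),(277,242)],[(452,158),(495,158),(543,93),(506,86)]),([(90,272),(147,266),(163,460),(107,464)],[(640,102),(682,109),(736,54),(704,44)])):
    for n,uv in(("top",T(q)),("scene",U(s))):
        P=p2w(n,uv,.03)[:,:2]
        d=(P[0]+P[1]-P[2]-P[3])/2
        print(n,P.mean(0),np.linalg.norm(d),np.linalg.norm((P[0]+P[3]-P[1]-P[2])/2),"yaw",np.arctan2(d[1],d[0]))
E
```

```text
top [ 0.5773 -0.293 ] 0.1066602877078153 0.03378793588057049 yaw 0.22903319464164051
scene [ 0.5712 -0.2968] 0.09605649936282214 0.03172246804648626 yaw 0.22918321324498375
top [ 0.4539 -0.2006] 0.10771221670650334 0.03158107866320234 yaw 0.028522362191746503
scene [ 0.4451 -0.2018] 0.0930836677039698 0.03279403099823374 yaw 0.024256567393221507
```

drive_tool(
  series=[
    [60,0.0395,0.0286,0,0],
    [60,0.0395,0.0286,0,0],
    [60,0.0395,0.0286,0,0],
    [60,0.0395,0.0286,0,0],
    [60,0.0395,0.0286,0,0],
    [60,0.0395,0.0286,0,0],
    [60,0.0395,0.0286,0,0],
    [60,0.0395,0.0286,0,0],
    [60,0.0395,0.0286,0,0],
    [60,0.0395,0.0286,0,0],
  ],
  newtons=30,
)

```text
clock: 2.6
position: [0.5393, -0.3167, 0.2323]
tool_rot: [3.138, 0.002, 0.215]
force: [-0.4, -1.5, 0.1]
grip_width: 0.0516
```

drive_tool(
  series=[
    [60,0.038,0.024,0,0.014],
    [60,0,0,-0.05,0],
    [60,0,0,-0.05,0],
    [60,0,0,-0.04,0],
    [60,0,0,0,0],
  ],
)

```text
clock: 3.1
position: [0.586, -0.283, 0.0892]
tool_rot: [3.138, -0.005, 0.241]
force: [0.6, 0.4, -0.6]
grip_width: 0.0513
```

```bash
python3 - <<'E'
from seg import *
s=bot.observe(); print(s['position'],s['tool_rot'])
im=acc("top",2); im2=acc("scene",2)
a=cv2.resize(im[150:240,375:465,::-1],None,fx=4.3,fy=4.3,interpolation=cv2.INTER_CUBIC)
b=cv2.resize(im2[150:240,200:300,::-1],None,fx=4,fy=4,interpolation=cv2.INTER_CUBIC)
o=np.zeros((390,790,3),np.uint8); o[:a.shape[0],:a.shape[1]]=a; o[:360,390:790]=b; cv2.imwrite("pics/g1.png",o)
E
```

```text
[ 0.58602185 -0.28302539  0.08923531] [ 3.13784472 -0.0051537   0.24134813]
```

View pics/g1.png

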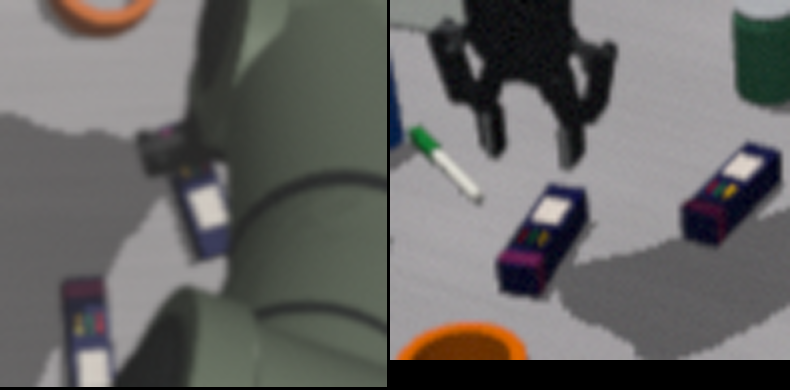

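The gripper is above carton A, which sits at (540,240) in the right half. The move overshot by about 10 mm, so I'll correct that and descend.

drive_tool(
  series=[
    [60,-0.009,-0.01,0,-0.012],
    [60,0,0,0,0],
    [60,0,0,-0.04,0],
    [60,0,0,-0.03,0],
    [60,0,0,0,0],
    [60,0,0,0,0],
  ],
)

```text
clock: 3.9
position: [0.5831, -0.301, 0.0355]
tool_rot: [3.122, -0.025, 0.223]
force: [0.5, 0.3, 0.5]
grip_width: 0.0509
```

drive_tool(
  series=[
    [60,0,0,0,0],
    [60,0,0,0,0],
  ],
)

```text
clock: 4.1
position: [0.5842, -0.3018, 0.0387]
tool_rot: [3.12, -0.027, 0.222]
force: [0.2, 1.0, 1.0]
grip_width: 0.0514
```

```bash
python3 - <<'E'
from seg import *
s=bot.observe(); print(s['position'],s['tool_rot'],s['qpos'],s['qd'],s['clock'])
E
```

```text
[ 0.58419477 -0.30177987  0.0386759 ] [ 3.11988678 -0.02724157  0.2224168 ] [ 0.4564682   0.79258533 -0.10873543  1.65981886  0.13009925  0.66140494
 -1.06884077] [-4.02080036e-05 -1.74729790e-02 -1.55251126e-03 -6.31880797e-03
 -7.20885159e-04  8.96272273e-03  9.55926857e-04] 4.1
```

drive_tool(
  series=[
    [60,-0.007,0.009,0,0.006],
    [60,0,0,0,0],
    [60,0,0,-0.014,0],
    [60,0,0,-0.012,0],
    [60,0,0,0,0],
  ],
)

```text
clock: 4.6
position: [0.5775, -0.292, 0.0133]
tool_rot: [3.118, -0.03, 0.229]
force: [-0.5, 0.9, 0.3]
grip_width: 0.0509
```

drive_tool(
  series=[
    [0,0,0,0,0],
    [0,0,0,0,0],
    [0,0,0,0,0],
    [0,0,0,0,0],
    [0,0,0,0,0],
  ],
  newtons=35,
)

```text
clock: 5.1
position: [0.5774, -0.2923, 0.0129]
tool_rot: [3.118, -0.029, 0.229]
force: [0.8, 0.1, -0.6]
grip_width: 0.0312
```

drive_tool(
  series=[
    [0,0,0,0.02,0],
    [0,0,0,0.04,0],
    [0,0,0,0.04,0],
    [0,0,0,0.03,0],
    [0,0,0,0.02,0],
    [0,0,0,0,0],
  ],
)

```text
clock: 5.7
position: [0.576, -0.2916, 0.1679]
tool_rot: [3.12, -0.028, 0.229]
force: [0.0, 0.4, -0.2]
grip_width: 0.0316
```

drive_tool(
  series=[
    [0,-0.005,0.02,0,-0.01],
    [0,-0.009,0.04,0,-0.01],
    [0,-0.009,0.04,0,-0.01],
    [0,-0.009,0.04,0,-0.01],
    [0,-0.009,0.04,0,-0.01],
    [0,-0.009,0.04,0,-0.01],
    [0,-0.009,0.04,0,-0.01],
    [0,-0.009,0.04,0,-0.01],
    [0,-0.009,0.04,0,-0.01],
    [0,-0.009,0.04,0,-0.01],
    [0,-0.005,0.02,0,-0.01],
    [0,0,0,0,0],
  ],
)

```text
clock: 6.9
position: [0.4745, 0.1214, 0.1609]
tool_rot: [3.12, -0.022, 0.112]
force: [0.2, -0.7, -1.4]
grip_width: 0.0311
```

drive_tool(
  series=[
    [0,-0.001,0.025,0,-0.003],
    [0,-0.002,0.035,0,-0.003],
    [0,-0.002,0.03,0,0],
    [0,-0.001,0.01,0,0],
    [0,0,0,0,0],
    [0,0,0,0,0],
  ],
)

```text
clock: 7.5
position: [0.468, 0.2198, 0.1578]
tool_rot: [3.117, -0.018, 0.103]
force: [0.4, -0.3, -1.8]
grip_width: 0.0311
```

drive_tool(
  series=[
    [0,0.001,0.016,0,0.003],
    [0,0,0,-0.02,0],
    [0,0,0,-0.03,0],
    [0,0,0,-0.02,0],
    [0,0,0,0,0],
    [0,0,0,0,0],
  ],
)

```text
clock: 8.1
position: [0.4718, 0.2326, 0.0867]
tool_rot: [3.116, -0.02, 0.099]
force: [-0.6, -0.1, 0.0]
grip_width: 0.0315
```

```bash
cat > look.py <<'E'
from seg import *
import sys
def both(f,bt=(208,140,348,262),bs=(300,180,480,305),k=2):
    im=acc("top",k); im2=acc("scene",k)
    a=cv2.resize(im[bt[1]:bt[3],bt[0]:bt[2],::-1],(395,int(395*(bt[3]-bt[1])/(bt[2]-bt[0]))),interpolation=cv2.INTER_CUBIC)
    b=cv2.resize(im2[bs[1]:bs[3],bs[0]:bs[2],::-1],(400,int(400*(bs[3]-bs[1])/(bs[2]-bs[0]))),interpolation=cv2.INTER_CUBIC)
    o=np.zeros((max(len(a),len(b)),798,3),np.uint8); o[:len(a),:395]=a; o[:len(b),398:]=b; cv2.imwrite(f,o)
    s=bot.observe(); print(s['clock'],s['position'].round(4),s['tool_rot'].round(3),s['force'].round(1),round(s['grip_width'],4))
if __name__=="__main__": both(sys.argv[1])
E
python3 look.py pics/p1.png
```

```text
8.3 [0.472  0.2331 0.0873] [ 3.117 -0.022  0.1  ] [-0.1  0.3  0.2] 0.0313
```

View pics/p1.png

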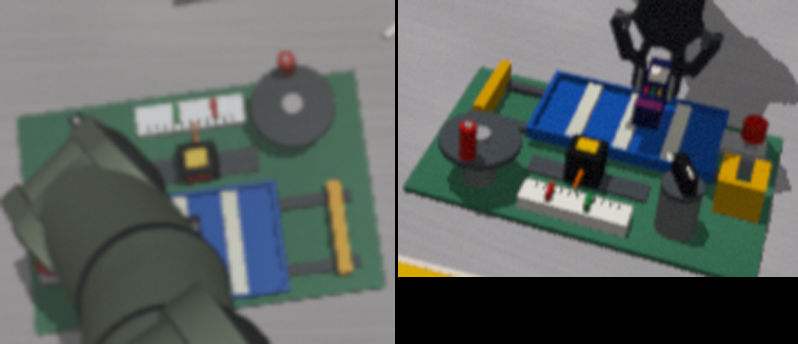

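The carton hangs over the lane at +30, at (650,110) in the right half. Lowering it now.

drive_tool(
  series=[
    [0,-0.003,0.003,0,0.005],
    [0,0,0,-0.015,0],
    [0,0,0,-0.015,0],
    [0,0,0,-0.008,0],
    [0,0,0,0,0],
    [0,0,0,0,0],
  ],
)

```text
clock: 8.9
position: [0.4699, 0.2382, 0.0518]
tool_rot: [3.12, -0.027, 0.106]
force: [-0.1, 0.2, -0.3]
grip_width: 0.031
```

drive_tool(
  series=[
    [0,0,-0.002,-0.006,0],
    [0,0,0,-0.004,0],
    [0,0,0,0,0],
  ],
)

```text
clock: 9.2
position: [0.4705, 0.2364, 0.0423]
tool_rot: [3.12, -0.028, 0.106]
force: [0.4, -0.0, -1.2]
grip_width: 0.0314
```

drive_tool(
  series=[
    [0,0,0,-0.002,0],
    [55,0,0,0,0],
    [55,0,0,0,0],
    [55,0,0,0,0],
    [55,0,0,0.02,0],
    [55,0,0,0.04,0],
    [55,0,0,0.04,0],
    [55,0,0,0.03,0],
  ],
)

```text
clock: 10.0
position: [0.4679, 0.2352, 0.1709]
tool_rot: [3.118, -0.022, 0.107]
force: [0.1, -1.0, -1.0]
grip_width: 0.0469
```

```bash
python3 look.py pics/p2.png
```

```text
10.2 [0.4681 0.2351 0.1693] [ 3.118 -0.022  0.107] [ 1.   0.6 -0. ] 0.0474
```

View pics/p2.png

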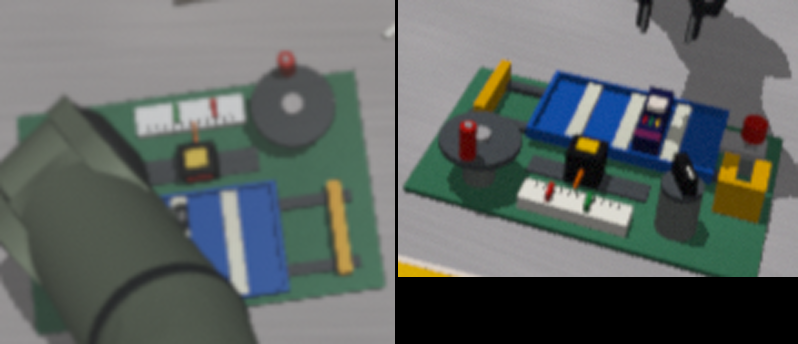

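Carton A lies in the +30 lane, at (655,118). Next is carton B.

drive_tool(
  series=[
    [60,-0.001,-0.03,0,-0.007],
    [60,-0.001,-0.04,0,-0.007],
    [60,-0.001,-0.04,0,-0.007],
    [60,-0.001,-0.04,0,-0.007],
    [60,-0.001,-0.04,0,-0.007],
    [60,-0.001,-0.04,0,-0.007],
    [60,-0.001,-0.04,0,-0.007],
    [60,-0.001,-0.04,0,-0.007],
    [60,-0.001,-0.04,0,-0.007],
    [60,-0.001,-0.035,0,-0.007],
    [60,0,-0.02,0,-0.007],
    [60,0,0,0,0],
  ],
)

```text
clock: 11.4
position: [0.4467, -0.1847, 0.156]
tool_rot: [3.118, -0.001, 0.03]
force: [0.4, 0.2, -0.3]
grip_width: 0.0512
```

```bash
python3 - <<'E'
from look import *
both("pics/b1.png",(340,140,480,262),(200,150,340,250))
E
```

```text
11.6 [ 0.4477 -0.181   0.1567] [ 3.119e+00 -2.000e-03  3.600e-02] [-0.3  1.   0.3] 0.0511
```

View pics/b1.png

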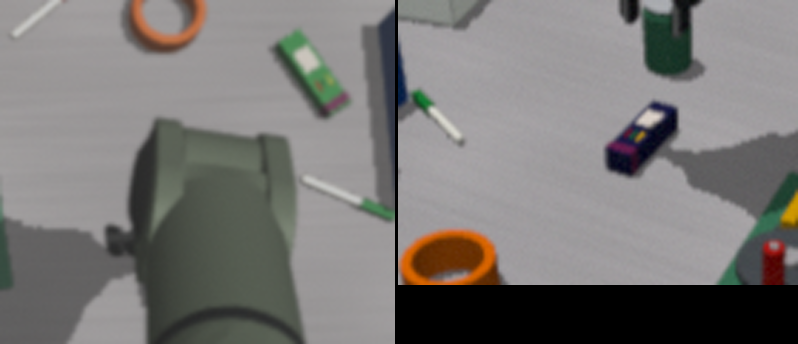

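B has not moved, at (640,138).

drive_tool(
  series=[
    [60,0.005,-0.0195,0,-0.009],
    [60,0,0,-0.03,0],
    [60,0,0,-0.04,0],
    [60,0,0,-0.03,0],
    [60,0,0,0,0],
    [60,0,0,0,0],
  ],
)

```text
clock: 12.2
position: [0.4554, -0.1942, 0.0548]
tool_rot: [3.12, -0.005, 0.038]
force: [-0.6, -0.5, 0.9]
grip_width: 0.0514
```

drive_tool(
  series=[
    [60,-0.002,-0.006,0,-0.011],
    [60,0,0,-0.015,0],
    [60,0,0,-0.015,0],
    [60,0,0,-0.012,0],
    [60,0,0,0,0],
  ],
)

```text
clock: 12.7
position: [0.457, -0.202, 0.0184]
tool_rot: [3.117, -0.014, 0.025]
force: [0.9, 0.2, 0.4]
grip_width: 0.0511
```

drive_tool(
  series=[
    [60,-0.003,0.001,-0.005,0],
    [0,0,0,0,0],
    [0,0,0,0,0],
    [0,0,0,0,0],
    [0,0,0,0,0],
    [0,0,0,0,0],
    [0,0,0,0.02,0],
    [0,0,0,0.04,0],
    [0,0,0,0.04,0],
    [0,0,0,0.03,0],
    [0,0,0,0.01,0],
    [0,0,0,0,0],
  ],
)

```text
clock: 13.9
position: [0.4534, -0.201, 0.1604]
tool_rot: [3.116, -0.015, 0.025]
force: [-0.3, -0.4, -1.9]
grip_width: 0.0309
```

drive_tool(
  series=[
    [0,0.002,0.025,0,0.009],
    [0,0.003,0.04,0,0.009],
    [0,0.003,0.04,0,0.009],
    [0,0.003,0.04,0,0.009],
    [0,0.003,0.04,0,0.009],
    [0,0.003,0.04,0,0.009],
    [0,0.003,0.04,0,0.009],
    [0,0.003,0.035,0,0.009],
    [0,0.003,0.015,0,0.009],
    [0,0,0,0,0],
    [0,0,0,0,0],
  ],
)

```text
clock: 15.0
position: [0.472, 0.1245, 0.1455]
tool_rot: [3.115, 0.003, 0.107]
force: [0.2, -0.5, -0.8]
grip_width: 0.0311
```

drive_tool(
  series=[
    [0,0.009,-0.0075,0,0],
    [0,0,0,-0.02,0],
    [0,0,0,-0.03,0],
    [0,0,0,-0.015,0],
    [0,0,0,0,0],
    [0,0,0,0,0],
  ],
)

```text
clock: 15.6
position: [0.4838, 0.1059, 0.0777]
tool_rot: [3.112, 0.003, 0.095]
force: [0.2, 0.3, -1.0]
grip_width: 0.0314
```

```bash
python3 look.py pics/p3.png
```

```text
15.8 [0.484  0.1072 0.0784] [3.113e+00 1.000e-03 9.700e-02] [ 0.5 -0.1 -0.5] 0.0309
```

View pics/p3.png

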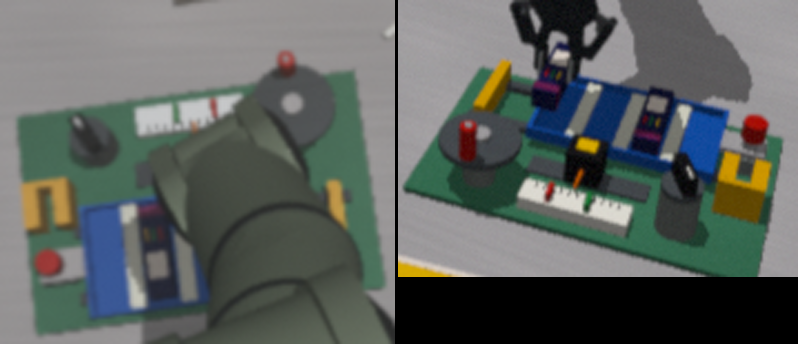

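Carton A is well seated at (155,255) on the left. Carton B is still about 10 mm off, so I'll correct it and lower.

drive_tool(
  series=[
    [0,-0.002,0.01,0,0.009],
    [0,0,0,0,0],
    [0,0,0,-0.012,0],
    [0,0,0,-0.01,0],
    [0,0,0,0,0],
  ],
)

```text
clock: 16.3
position: [0.4825, 0.1189, 0.056]
tool_rot: [3.114, -0.002, 0.108]
force: [-0.3, 0.3, -0.4]
grip_width: 0.0314
```

drive_tool(
  series=[
    [0,-0.001,-0.002,-0.007,0],
    [0,0,0,-0.006,0],
    [0,0,0,0,0],
  ],
)

```text
clock: 16.6
position: [0.4814, 0.1164, 0.0418]
tool_rot: [3.113, -0.002, 0.107]
force: [-1.1, 1.0, 9.2]
grip_width: 0.0314
```

drive_tool(
  series=[
    [55,0,0,0,0],
    [55,0,0,0,0],
    [55,0,0,0,0],
    [55,0,0,0.02,0],
    [55,0,0,0.04,0],
    [55,0,0,0.04,0],
    [55,0,0,0.03,0],
    [55,0,0,0,0],
  ],
)

```text
clock: 17.4
position: [0.4798, 0.1156, 0.1744]
tool_rot: [3.112, 0.002, 0.107]
force: [0.4, 0.2, 0.2]
grip_width: 0.0465
```

```bash
python3 look.py pics/p4.png
```

```text
17.6 [0.4778 0.115  0.1702] [3.111 0.008 0.108] [ 0.  -0.4  0.1] 0.0468
```

View pics/p4.png

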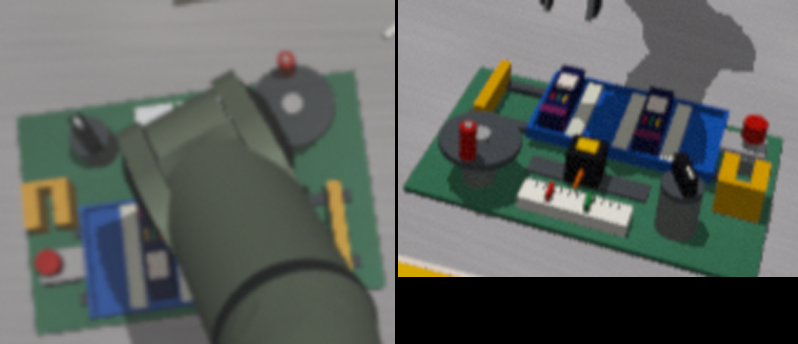

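Both cartons are in lanes, at (563,100) and (655,118) in the right half. Next is the aim knob, so I'll zoom in on it.

```bash
python3 - <<'E'
from look import *
both("pics/k1.png",(225,165,265,205),(412,238,452,298),4)
s=bot.observe(); print(s['qpos'])
E
```

```text
18.0 [0.4781 0.1151 0.1708] [3.111 0.008 0.108] [ 0.4 -0.6 -0.1] 0.047
[-0.26132557  0.40383856 -0.14596011  1.98970833  0.12075857  0.77161049
 -1.94670271]
```

View pics/k1.png

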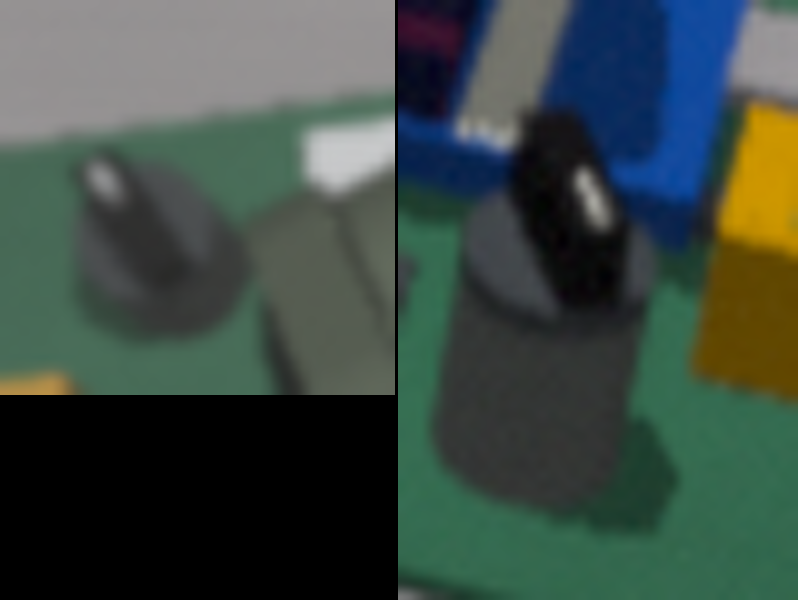

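```bash
python3 - <<'E'
from seg import *
np.set_printoptions(precision=4,suppress=True)
T=lambda a:np.atleast_2d(a)/9.875+[225-.5,165-.5]
U=lambda a:(np.atleast_2d(a)-[398,0])/10+[412-.5,238-.5]
t=p2w("top",T([(85,168),(118,155),(160,280),(192,265),(105,180)]),.104)
s=p2w("scene",U([(525,108),(570,112),(628,240),(570,265),(593,197)]),.104)
print(t[:,:2]);print(s[:,:2])
# disc: top face z .076
for n,q in(("top",T([(80,250),(245,250),(165,165),(165,335)])),("scene",U([(462,240),(658,262),(560,190),(560,318)]))): print(n,p2w(n,q,.076)[:,:2])
E
```

```text
[[0.6189 0.3258]
 [0.623  0.3149]
 [0.5806 0.3005]
 [0.5853 0.2901]
 [0.6147 0.3191]]
[[0.5847 0.2927]
 [0.5809 0.3031]
 [0.6203 0.3295]
 [0.6356 0.3197]
 [0.6092 0.3175]]
top [[0.5979 0.3333]
 [0.5961 0.2779]
 [0.6261 0.305 ]
 [0.5681 0.3045]]
scene [[0.6076 0.2875]
 [0.5922 0.3332]
 [0.5777 0.3036]
 [0.6235 0.3176]]
```

drive_tool(
  series=[
    [60,0.014,0.022,0,0.06],
    [60,0.02,0.031,0,0.075],
    [60,0.02,0.031,0,0.075],
    [60,0.02,0.031,0,0.075],
    [60,0.02,0.031,0,0.075],
    [60,0.015,0.025,0,0.06],
    [60,0.005,0.008,0,0.02],
    [60,0,0,0,0],
    [60,0,0,0,0],
  ],
)

```text
clock: 18.9
position: [0.5944, 0.2989, 0.1689]
tool_rot: [3.11, 0.01, 0.56]
force: [0.4, 0.0, -0.6]
grip_width: 0.0513
```

drive_tool(
  series=[
    [45,0.0076,0.0096,0,0],
    [45,0,0,-0.02,0],
    [45,0,0,-0.02,0],
    [45,0,0,-0.015,0],
    [45,0,0,0,0],
    [45,0,0,0,0],
  ],
)

```text
clock: 19.5
position: [0.6017, 0.3017, 0.1143]
tool_rot: [3.107, 0.01, 0.55]
force: [0.5, 0.2, 0.2]
grip_width: 0.0384
```

```bash
python3 - <<'E'
from look import *
both("pics/k2.png",(208,140,348,262),(402,208,462,298),2)
E
```

```text
19.7 [0.6019 0.3024 0.1147] [3.107 0.009 0.551] [-0.8 -0.5 -0.8] 0.0387
```

View pics/k2.png

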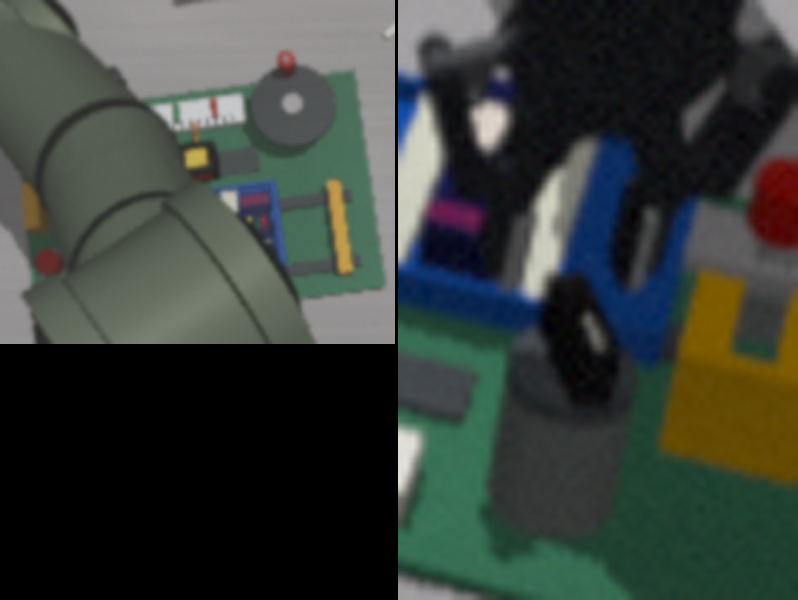

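The bar at (580,340) sits between the fingers. I'll go down and grip.

drive_tool(
  series=[
    [45,0,0.006,0,0.01],
    [45,0,0,-0.012,0],
    [45,0,0,-0.012,0],
    [45,0,0,0,0],
    [45,0,0,0,0],
  ],
)

```text
clock: 20.2
position: [0.6019, 0.3095, 0.089]
tool_rot: [3.107, 0.008, 0.562]
force: [0.9, 0.4, 0.2]
grip_width: 0.0386
```

drive_tool(
  series=[
    [45,0,-0.001,-0.004,0],
    [0,0,0,0,0],
    [0,0,0,0,0],
    [0,0,0,0,0],
    [0,0,0,0,0],
    [0,0,0,0,0],
  ],
  newtons=25,
)

```text
clock: 20.8
position: [0.601, 0.3103, 0.085]
tool_rot: [3.11, 0.008, 0.563]
force: [0.6, 0.9, -1.9]
grip_width: 0.0156
```

drive_tool(
  series=[
    [0,0,0,0,0.1],
    [0,0,0,0,0.14],
    [0,0,0,0,0.14],
    [0,0,0,0,0.14],
    [0,0,0,0,0.1],
    [0,0,0,0,0],
    [0,0,0,0,0],
  ],
)

```text
clock: 21.5
position: [0.6019, 0.3098, 0.085]
tool_rot: [3.109, 0.007, 1.202]
force: [-0.3, 2.0, -2.5]
grip_width: 0.0153
```

```bash
python3 - <<'E'
from look import *
both("pics/k3.png",(240,165,310,200),(350,228,420,278),4)
print(bot.observe()['qpos'])
E
```

```text
21.9 [0.602  0.3098 0.085 ] [3.108 0.007 1.205] [-0.2  1.5 -2.4] 0.0157
[-0.33613803  0.78563582 -0.38745041  1.55932183  0.40198205  0.86305269
 -1.24872313]
```

View pics/k3.png

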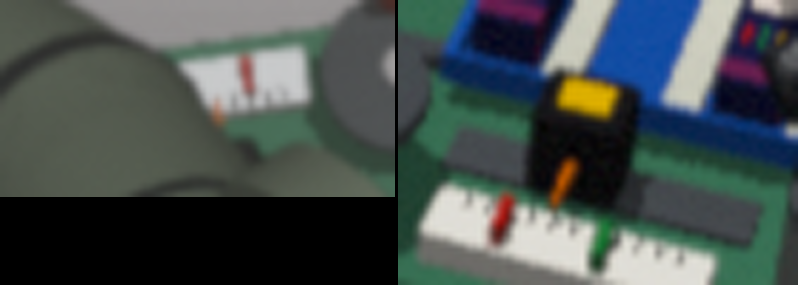

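drive_tool(
  series=[
    [0,0,0,0,0.1],
    [0,0,0,0,0.14],
    [0,0,0,0,0.14],
    [0,0,0,0,0.14],
    [0,0,0,0,0.14],
    [0,0,0,0,0.14],
    [0,0,0,0,0.14],
    [0,0,0,0,0.14],
    [0,0,0,0,0.14],
    [0,0,0,0,0.1],
    [0,0,0,0,0],
    [0,0,0,0,0],
  ],
)

```text
clock: 23.1
position: [0.6039, 0.311, 0.085]
tool_rot: [3.102, 0.006, 2.571]
force: [-0.8, 3.3, -2.1]
grip_width: 0.016
```

```bash
python3 - <<'E'
from look import *
both("pics/k4.png",(260,165,300,195),(350,243,390,273),6)
print(bot.observe()['qpos'])
E
```

```text
23.7 [0.6039 0.311  0.085 ] [3.102 0.006 2.574] [-0.1  2.2 -2.4] 0.0153
[-0.11627035  0.85838208 -0.7272639   1.56071712  0.66192546  0.93903833
 -0.04866224]
```

View pics/k4.png

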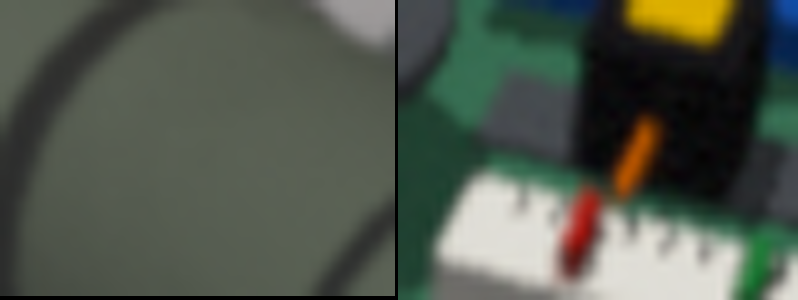

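```bash
python3 - <<'E'
from seg import *
np.set_printoptions(precision=4,suppress=True)
a=.107; ex=np.array([np.cos(a),np.sin(a)]); ey=np.array([-np.sin(a),np.cos(a)]); c=np.array([.472,.2062])
def wcent(im,box,f):
    x0,y0,x1,y1=box; w=np.zeros(im.shape[:2]); w[y0:y1,x0:x1]=np.clip(f(im[y0:y1,x0:x1].astype(float)),0,None)
    v,u=np.mgrid[:400,:640]; return np.array([(w*u).sum(),(w*v).sum()])/w.sum()
red=lambda I:np.where((I[...,0]-np.maximum(I[...,1],I[...,2]))>20,I[...,0]-np.maximum(I[...,1],I[...,2]),0)
grn=lambda I:np.where((I[...,1]-np.maximum(I[...,0],I[...,2]))>15,I[...,1]-np.maximum(I[...,0],I[...,2]),0)
T=np.load("top.npy");S=np.load("scene.npy")
rt=wcent(T,(280,172,289,185),red); rs=wcent(S,(362,258,374,272),red); print(rt,rs)
for z in (.03,.035,.04,.045,.05):
    P=p2w("top",rt,z)[0,:2]-c; Q=p2w("scene",rs,z)[0,:2]-c
    print(z,"tab top: ",P@ex,P@ey,"scene",Q@ex,Q@ey)
# needle initial
for nm,n,uv in (("need0","top",(208-.5+381/5.5,155-.5+157/5.5)),("need0","scene",(300-.5+353/4.4,200-.5+280/4.4)),("need now","scene",(350-.5+(622-398)/10,243-.5+193/10)),("base now","scene",(350-.5+(650-398)/10,243-.5+125/10)),("tab","scene",(350-.5+(582-398)/10,243-.5+233/10))):
    P=p2w(n,uv,.037)[0,:2]-c; print(nm,n,P@ex,P@ey)
E
```

```text
[283.2889 177.521 ] [367.7409 265.4179]
0.03 tab top:  0.1689744565920323 -0.054091097028375806 scene 0.1552326399039819 -0.05786180055741605
0.035 tab top:  0.16764777669105882 -0.054476413709435824 scene 0.1605824311912288 -0.056544978413064856
0.04 tab top:  0.16632109679008522 -0.054861730390495855 scene 0.16593222247847586 -0.05522815626871356
0.045 tab top:  0.16499441688911173 -0.0552470470715559 scene 0.17128201376572266 -0.05391133412436235
0.05 tab top:  0.16366773698813816 -0.05563236375261593 scene 0.1766318050529697 -0.05259451198001111
need0 top 0.15108921322460228 -0.030556105278419732
need0 scene 0.14257786850848236 -0.029558890877737366
need now scene 0.14532625475718114 -0.0500142919195184
base now scene 0.11671356768492909 -0.050824708985361226
tab scene 0.16395564395401263 -0.0552073473942138
```

drive_tool(
  series=[
    [0,0,0,0,0.1],
    [0,0,0,0,0.14],
    [0,0,0,0,0.14],
    [0,0,0,0,0.1],
    [0,0,0,0,0],
    [0,0,0,0,0],
  ],
)

```text
clock: 24.3
position: [0.604, 0.3118, 0.085]
tool_rot: [3.1, 0.007, 3.069]
force: [-0.8, 2.7, -0.9]
grip_width: 0.0155
```

```bash
python3 - <<'E'
from look import *
both("pics/k5.png",(260,165,300,195),(350,243,390,273),6)
E
```

```text
24.9 [0.604  0.3118 0.085 ] [3.101 0.007 3.071] [-0.4  1.9 -1. ] 0.0155
```

View pics/k5.png

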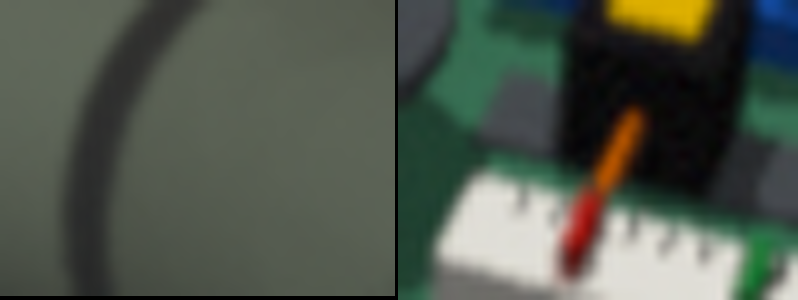

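The needle (600,188) now runs straight into the red tab (582,232). I'll release and check from above.

drive_tool(
  series=[
    [45,0,0,0,0],
    [45,0,0,0,0],
    [45,0,0,0,0],
    [45,0,0,0.015,0],
    [45,0,0,0.03,0],
    [45,0,0,0.03,0],
    [45,0,0,0.02,0],
    [45,-0.02,0.01,0,-0.14],
    [45,-0.03,0.02,0,-0.14],
    [45,-0.03,0.02,0,-0.14],
    [45,-0.02,0.01,0,-0.14],
    [45,0,0,0,-0.14],
  ],
)

```text
clock: 26.1
position: [0.5018, 0.3725, 0.1934]
tool_rot: [3.095, 0.008, 2.345]
force: [-0.3, -0.3, 0.7]
grip_width: 0.0385
```

```bash
python3 look.py pics/k6.png
```

```text
26.3 [0.5051 0.3702 0.1924] [3.095 0.01  2.351] [ 0.3  0.3 -0.6] 0.0384
```

View pics/k6.png

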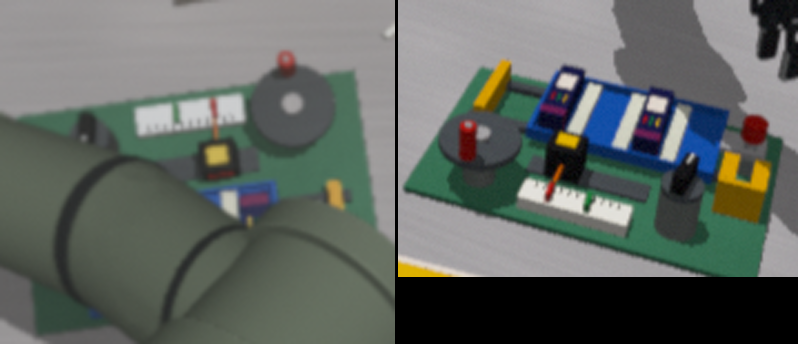

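```bash
python3 - <<'E'
from seg import *
im2=acc("scene",6); np.save("scene2.npy",im2); crop("scene",im2,(355,200,485,270),6,"pics/v1.png")
im=acc("top",6);crop("top",im,(262,165,302,205),10,"pics/v2.png")
E
```

```text
(no output)
```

View pics/v1.png

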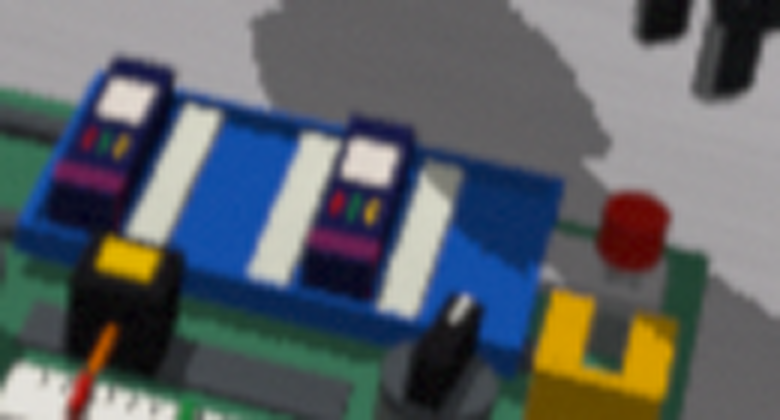

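View pics/v2.png

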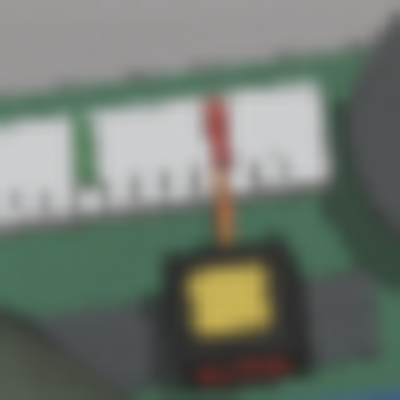

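```bash
python3 - <<'E'
from seg import *
np.set_printoptions(precision=4,suppress=True)
a=.107; R=np.array([[np.cos(a),np.sin(a)],[-np.sin(a),np.cos(a)]]); c=np.array([.472,.2062])
for q in ([(350,117),(415,127),(378,256),(308,243)],[(115,60),(174,70),(124,188),(57,178)]):
    P=(p2w("scene",np.array(q)/6+[354.5,199.5],.058)[:,:2]-c)@R.T
    d=P[2]+P[3]-P[0]-P[1]; print(P.mean(0),np.linalg.norm(d)/2,np.arctan2(d[1],d[0]));
h=np.array([(603,215),(665,215),(632,200),(632,222)])
print(p2w("scene",np.array([(634,209)])/6+[354.5,199.5],.081))
# notch: cheek top slot corners
print([p2w("scene",np.array([q])/6+[354.5,199.5],.06)[0,:2] for q in [(593,303),(633,312),(622,370),(583,358),(552,292),(678,322),(665,393),(540,360)]])
E
```

```text
[-0.0034  0.0296] 0.10253535818872314 0.03393599071659159
[-0.0059 -0.09  ] 0.10095872096762439 0.028775724146767215
[[0.4547 0.3554 0.081 ]]
[array([0.5015, 0.3525]), array([0.4992, 0.3696]), array([0.5392, 0.3747]), array([0.5395, 0.3579]), array([0.5028, 0.3345]), array([0.4964, 0.3887]), array([0.545 , 0.3944]), array([0.5496, 0.3419])]
```

The cartons are within 6 mm and aligned, and the needle is on the red tab in both views. Next is the pin, at about (0.456, 0.3565).

drive_tool(
  series=[
    [70,-0.025,-0.007,0,0],
    [70,-0.02,-0.006,-0.02,0],
    [70,-0.004,0,-0.03,0],
    [70,0,0,-0.015,0],
    [70,0,0,0,0],
    [70,0,0,0,0],
  ],
)

```text
clock: 27.5
position: [0.455, 0.3576, 0.1261]
tool_rot: [3.094, 0.009, 2.347]
force: [-0.9, 0.5, 0.1]
grip_width: 0.0598
```

```bash
python3 - <<'E'
from look import *
both("pics/n1.png",(208,180,278,262),(420,180,490,270),2)
E
```

```text
27.7 [0.4552 0.3575 0.1264] [3.093 0.009 2.347] [-0.3 -0.3 -0.1] 0.06
```

View pics/n1.png

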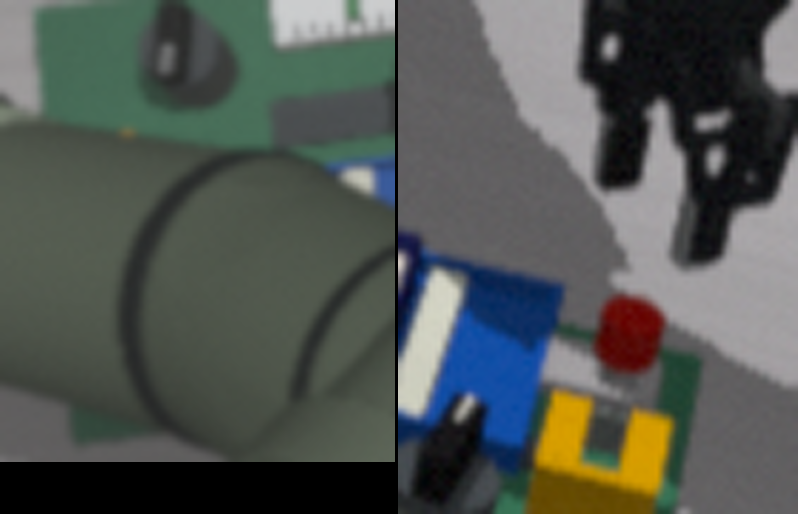

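The gripper is above the pin head at (630,330).

drive_tool(
  series=[
    [70,0.001,-0.001,-0.015,0],
    [70,0,0,-0.02,0],
    [70,0,0,-0.015,0],
    [70,0,0,-0.005,0],
    [70,0,0,0,0],
    [70,0,0,0,0],
  ],
)

```text
clock: 28.3
position: [0.4574, 0.3566, 0.0692]
tool_rot: [3.091, 0.01, 2.346]
force: [-0.8, 0.1, 0.5]
grip_width: 0.0599
```

drive_tool(
  series=[
    [70,-0.001,0,-0.007,0],
    [70,0,0,0,0],
    [0,0,0,0,0],
    [0,0,0,0,0],
    [0,0,0,0,0],
    [0,0,0,0,0],
    [0,0,0,0,0],
  ],
  newtons=40,
)

```text
clock: 29.0
position: [0.457, 0.357, 0.0634]
tool_rot: [3.089, 0.01, 2.346]
force: [-0.1, -0.3, -0.6]
grip_width: 0.0287
```

drive_tool(
  series=[
    [0,0,0,0.008,0],
    [0,0,0,0.012,0],
    [0,0,0,0.012,0],
    [0,0,0,0.012,0],
    [0,0,0,0.012,0],
    [0,0,0,0.008,0],
    [0,0,0,0,0],
    [0,0,0,0,0],
  ],
)

```text
clock: 29.8
position: [0.4575, 0.3573, 0.1348]
tool_rot: [3.086, 0.01, 2.346]
force: [-0.6, -0.9, -1.5]
grip_width: 0.0283
```

```bash
python3 - <<'E'
from look import *
both("pics/n2.png",(208,180,278,262),(420,180,490,270),2)
E
```

```text
30.0 [0.4572 0.3573 0.1342] [3.087 0.01  2.346] [-0.5 -0.3 -0.5] 0.0287
```

View pics/n2.png

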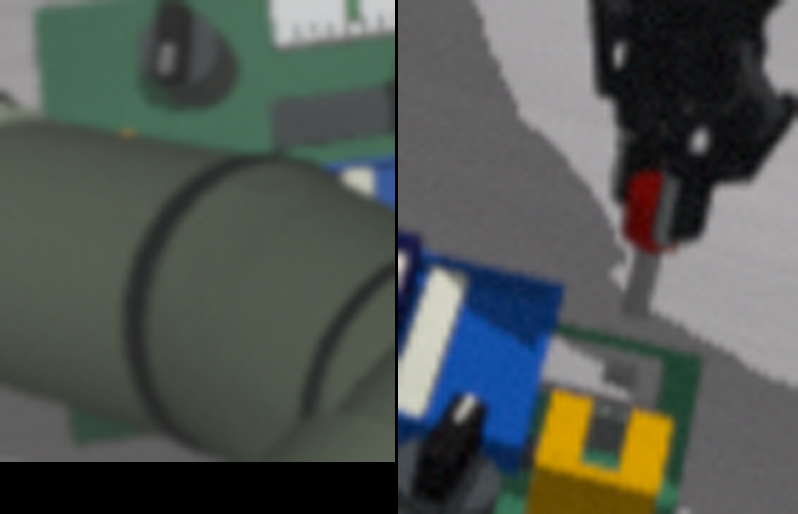

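```bash
python3 - <<'E'
from seg import *
np.set_printoptions(precision=4,suppress=True)
k=400/70
U=lambda q:(np.atleast_2d(q)-[398,0])/k+[419.5,179.5]
print("foot",p2w("scene",U((637,311)),.081),"shank top",p2w("scene",U((649,254)),.125))
print("slot",p2w("scene",U([(594,400),(632,408),(585,456),(622,465),(551,390),(672,416)]),.06)[:,:2])
print("bore hole",p2w("scene",U((619,372)),.044))
for z in(.126,.081): print((w2p("scene",[.4572,.3573,z])-[419.5,179.5])*k+[398,0])
E
```

```text
foot [[0.4515 0.3577 0.081 ]] shank top [[0.4663 0.3588 0.125 ]]
slot [[0.4989 0.3531]
 [0.4962 0.3701]
 [0.5394 0.3593]
 [0.5374 0.3756]
 [0.5014 0.3335]
 [0.493  0.3878]]
bore hole [[0.4527 0.3561 0.044 ]]
[[650.8777 240.7646]]
[[633.1333 317.4394]]
```

drive_tool(
  series=[
    [0,0.015,0.002,0,0],
    [0,0.02,0.002,0,0],
    [0,0.015,0.002,0,0],
    [0,0.007,0.001,0,0],
    [0,0,0,0,0],
    [0,0,0,0,0],
  ],
)

```text
clock: 30.6
position: [0.514, 0.3642, 0.1317]
tool_rot: [3.091, 0.009, 2.348]
force: [-0.3, -0.1, -0.9]
grip_width: 0.0286
```

drive_tool(
  series=[
    [0,0.006,0.0003,-0.008,0],
    [0,0,0,0,0],
    [0,0,0,0,0],
  ],
)

```text
clock: 30.9
position: [0.5191, 0.3646, 0.1228]
tool_rot: [3.092, 0.009, 2.349]
force: [-0.5, 1.4, -0.5]
grip_width: 0.0287
```

```bash
python3 - <<'E'
from look import *
both("pics/n3.png",(208,180,278,262),(420,180,490,270),3)
E
```

```text
31.2 [0.5194 0.3645 0.1232] [3.091 0.009 2.349] [ 0.3  0.3 -1.3] 0.0285
```

View pics/n3.png

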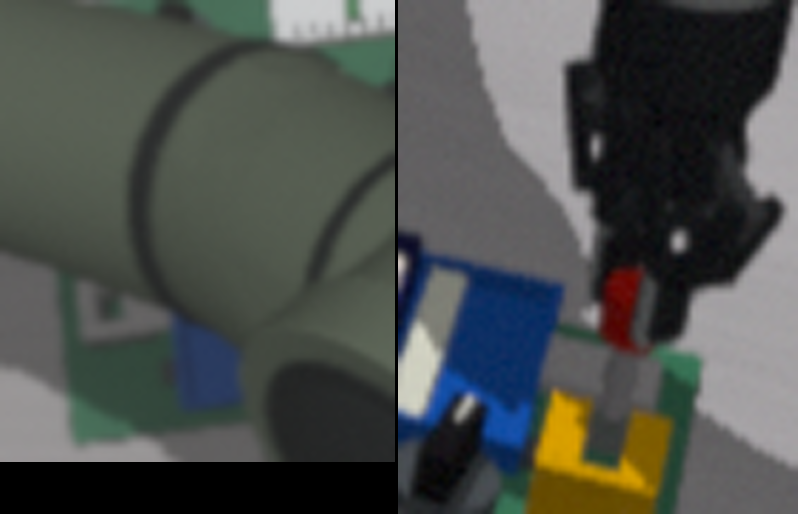

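The shank (612,410) is over the slot, between x=590 and x=630. Lowering gently.

drive_tool(
  series=[
    [0,0,0,-0.008,0],
    [0,0,0,-0.01,0],
    [0,0,0,-0.008,0],
    [0,0,0,0,0],
  ],
)

```text
clock: 31.6
position: [0.5192, 0.3642, 0.0946]
tool_rot: [3.092, 0.009, 2.349]
force: [0.5, 0.2, -0.0]
grip_width: 0.0291
```

```bash
python3 - <<'E'
from look import *
both("pics/n4.png",(208,180,278,262),(420,180,490,270),2)
E
```

```text
31.8 [0.5198 0.3648 0.0963] [3.09  0.01  2.349] [-0.6 -0.6 -0.5] 0.0284
```

View pics/n4.png

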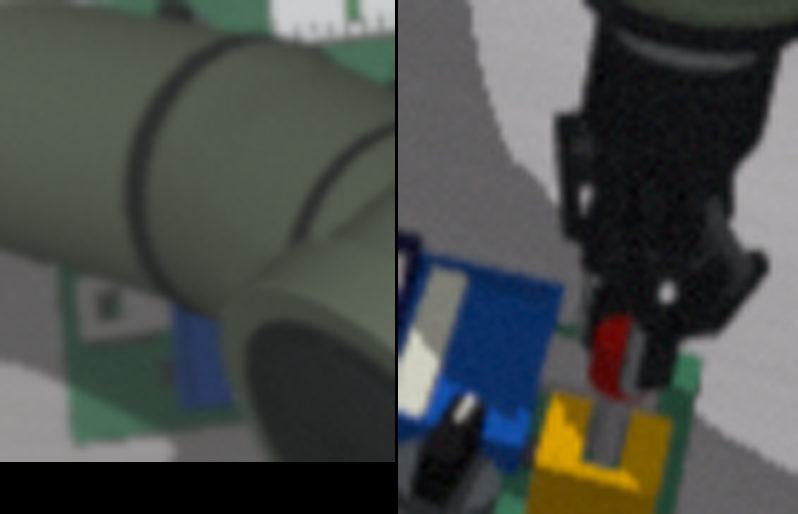

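The pin is in the slot with no contact force.

drive_tool(
  series=[
    [0,0,0,-0.008,0],
    [0,0,0,-0.008,0],
    [0,0,0,-0.004,0],
    [0,0,0,0,0],
    [0,0,0,0,0],
  ],
)

```text
clock: 32.3
position: [0.5199, 0.3649, 0.0749]
tool_rot: [3.089, 0.01, 2.349]
force: [0.4, 0.1, -0.6]
grip_width: 0.0288
```

drive_tool(
  series=[
    [0,0,0,-0.004,0],
    [0,0,0,-0.0025,0],
    [0,0,0,0,0],
  ],
)

```text
clock: 32.6
position: [0.5202, 0.3651, 0.0683]
tool_rot: [3.088, 0.01, 2.348]
force: [-0.5, -0.8, 3.1]
grip_width: 0.0286
```

drive_tool(
  series=[
    [70,0,0,0,0],
    [70,0,0,0,0],
    [70,0,0,0,0],
    [70,0,0,0,0],
    [70,0,0,0.01,0],
    [70,0,0,0.02,0],
    [70,0,0,0.03,0],
    [70,0,0,0.03,0],
    [70,0,0,0.02,0],
    [70,0,0,0,0],
  ],
)

```text
clock: 33.6
position: [0.5194, 0.3654, 0.1858]
tool_rot: [3.088, 0.009, 2.35]
force: [0.5, 0.5, -0.2]
grip_width: 0.0597
```

```bash
python3 - <<'E'
from look import *
both("pics/n5.png",(208,140,348,262),(420,180,490,270),2)
print(bot.observe()['qpos'])
E
```

```text
33.8 [0.5184 0.3641 0.1817] [3.093 0.009 2.35 ] [ 0.2 -0.6  0. ] 0.0595
[-0.21537484  0.66462701 -0.75516435  1.64259209  0.54121574  0.99936321
 -0.36531687]
```

View pics/n5.png

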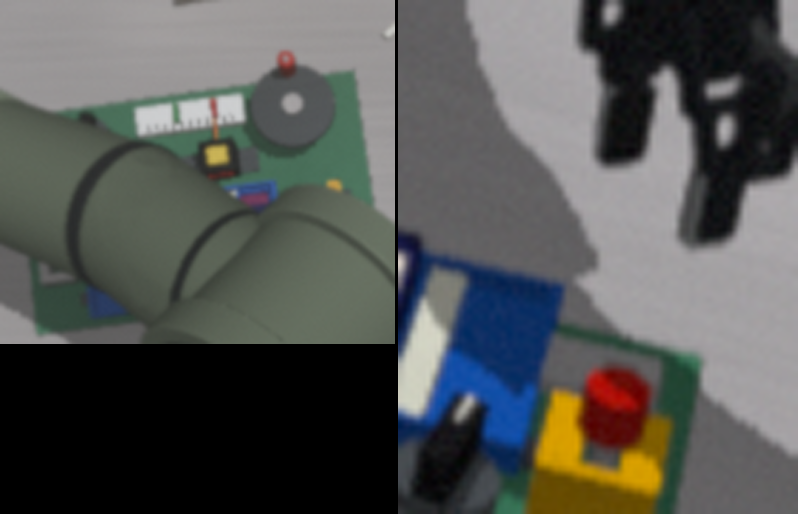

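The pin hangs in the notch, with its head at (615,405) resting on the cheeks. Next I'll measure the handwheel.

```bash
python3 - <<'E'
from look import *
both("pics/w1.png",(290,150,335,200),(312,218,362,275),6)
E
```

```text
34.4 [0.5185 0.3645 0.1823] [3.092 0.009 2.35 ] [ 0.2 -0.2  0. ] 0.0599
```

View pics/w1.png

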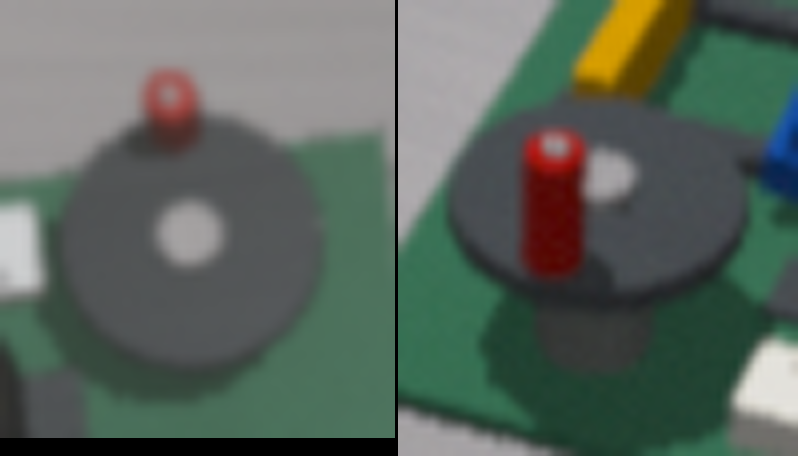

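```bash
python3 - <<'E'
from seg import *
np.set_printoptions(precision=4,suppress=True)
T=lambda q:np.atleast_2d(q)/8.78+[289.5,149.5]
U=lambda q:(np.atleast_2d(q)-[398,0])/8+[311.5,217.5]
print("hub",p2w("top",T((190,233)),.076),p2w("scene",U((603,176)),.076))
print("grip",p2w("top",T((170,95)),.122),p2w("scene",U((555,150)),.122))
print("disc",p2w("top",T([(62,238),(322,238),(192,112),(192,363)]),.074)[:,:2])
print("disc",p2w("scene",U([(448,195),(748,195),(600,97),(600,290)]),.074)[:,:2])
# model overlay
im=acc("top",3); im2=acc("scene",3)
ax=np.array([.635,.0755]); th=np.linspace(0,2*np.pi,60)
C=np.c_[ax[0]+.05*np.cos(th),ax[1]+.05*np.sin(th),0*th+.074]
g=np.array([.676,.0805]); G=np.c_[g[0]+.01*np.cos(th),g[1]+.01*np.sin(th),0*th+.122]
for n,i,b in(("top",im,(290,150,335,200)),("scene",im2,(312,218,362,275))):
    crop(n,i,b,8,f"pics/w2{n}.png",np.r_[w2p(n,C),w2p(n,G)])
E
python3 -c "
import cv2,numpy as np
a=cv2.imread('pics/w2top.png');b=cv2.imread('pics/w2scene.png')
o=np.zeros((460,790,3),np.uint8);o[:a.shape[0],:a.shape[1]]=a;o[:b.shape[0],370:370+b.shape[1]]=b;cv2.imwrite('pics/w2.png',o)"
```

```text
hub [[0.6361 0.0738 0.076 ]] [[0.6261 0.0713 0.076 ]]
grip [[0.6765 0.0782 0.122 ]] [[0.6727 0.0765 0.122 ]]
disc [[0.6362 0.122 ]
 [0.6332 0.0245]
 [0.6837 0.0721]
 [0.5867 0.0742]]
disc [[0.6569 0.0298]
 [0.61   0.1167]
 [0.5864 0.0504]
 [0.6754 0.0949]]
```

View pics/w2.png

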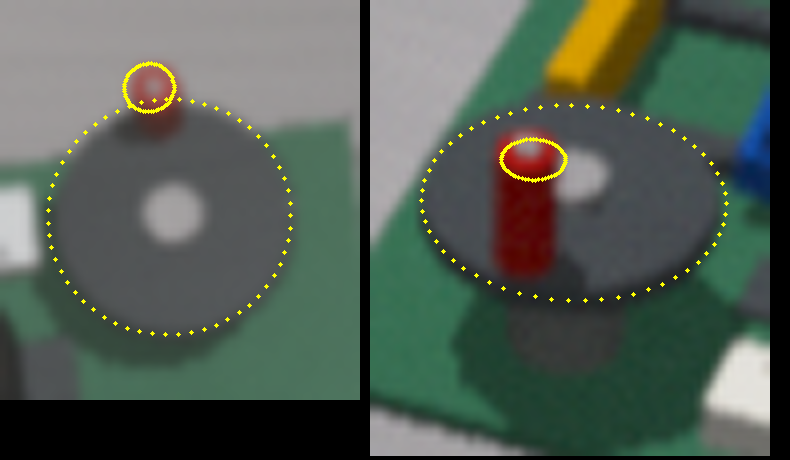

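drive_tool(
  series=[
    [60,0.012,-0.02,0,-0.07],
    [60,0.019,-0.035,0,-0.08],
    [60,0.019,-0.035,0,-0.08],
    [60,0.019,-0.035,0,-0.08],
    [60,0.019,-0.035,0,-0.08],
    [60,0.019,-0.035,0,-0.08],
    [60,0.019,-0.035,0,-0.08],
    [60,0.016,-0.03,0,-0.06],
    [60,0.008,-0.015,0,-0.04],
    [60,0,0,0,0],
    [60,0,0,0,0],
  ],
)

```text
clock: 35.8
position: [0.6728, 0.0734, 0.1828]
tool_rot: [3.09, 0.009, 1.662]
force: [-0.4, 0.1, 0.1]
grip_width: 0.0514
```

drive_tool(
  series=[
    [60,0.003,0.005,-0.015,0],
    [60,0,0,-0.02,0],
    [60,0,0,-0.01,0],
    [60,0,0,0,0],
    [60,0,0,0,0],
  ],
)

```text
clock: 36.3
position: [0.6738, 0.086, 0.135]
tool_rot: [3.09, 0.006, 1.672]
force: [-0.4, 0.1, 1.0]
grip_width: 0.0513
```

```bash
python3 - <<'E'
from look import *
both("pics/w3.png",(208,140,348,262),(292,178,372,275),2)
E
```

```text
36.5 [0.6743 0.0851 0.1357] [3.089 0.006 1.671] [ 0.7 -0.4 -0.1] 0.0513
```

View pics/w3.png

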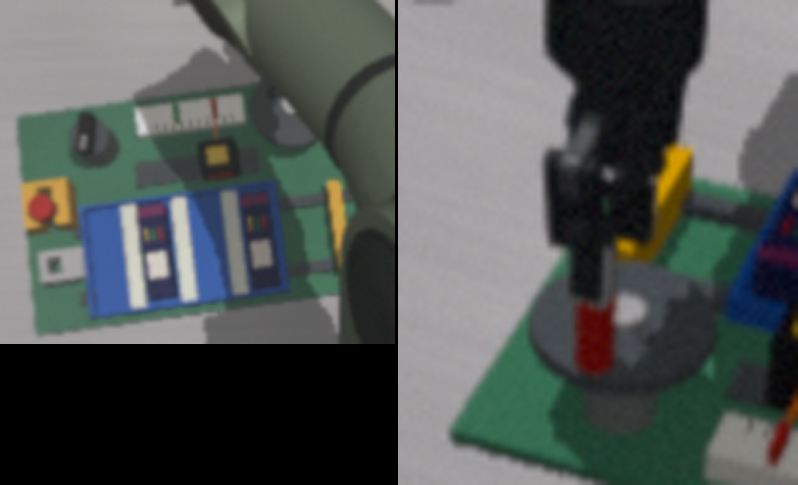

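The top view shows both cartons seated, the pin parked at (42,207) and the needle on red. I'll go down on the grip.

drive_tool(
  series=[
    [60,0.0017,-0.007,0,0],
    [60,0,0,-0.015,0],
    [60,0,0,-0.015,0],
    [60,0,0,-0.008,0],
    [60,0,0,0,0],
    [60,0,0,0,0],
  ],
)

```text
clock: 37.1
position: [0.6763, 0.0764, 0.0948]
tool_rot: [3.089, 0.007, 1.669]
force: [-0.9, -0.3, -0.2]
grip_width: 0.0513
```

drive_tool(
  series=[
    [0,0,0.001,-0.002,0],
    [0,0,0,0,0],
    [0,0,0,0,0],
    [0,0,0,0,0],
    [0,0,0,0,0],
  ],
  newtons=30,
)

```text
clock: 37.6
position: [0.6755, 0.0776, 0.0934]
tool_rot: [3.09, 0.007, 1.67]
force: [2.3, 0.0, -5.7]
grip_width: 0.0193
```

```bash
cat > arc.py <<'E'
import numpy as np,sys
def arc(p,ax,step,n,r=.042,ramp=True):
    th=np.arctan2(p[1]-ax[1],p[0]-ax[0]); print("theta",th,"r",np.hypot(p[0]-ax[0],p[1]-ax[1]))
    s=np.full(n,step,float)
    if ramp: s[0]*=.5
    rows=[]
    q=np.array([p[0],p[1]])
    for d in s:
        th-=d; t=ax+r*np.array([np.cos(th),np.sin(th)]); rows.append([0,round(float(t[0]-q[0]),4),round(float(t[1]-q[1]),4),0,0]); q=t
    print(rows)
if __name__=="__main__":
    a=[float(x) for x in sys.argv[1:]]
    arc(a[:2],np.array(a[2:4]),a[4],int(a[5]))
E
python3 arc.py .6755 .0776 .634 .0735 .3 6
```

```text
theta 0.09847562036809127 r 0.04170203831948743
[[0, 0.0004, -0.0063, 0, 0], [0, -0.0025, -0.0123, 0, 0], [0, -0.006, -0.011, 0, 0], [0, -0.009, -0.0087, 0, 0], [0, -0.0112, -0.0057, 0, 0], [0, -0.0124, -0.0021, 0, 0]]
```

drive_tool(
  series=[
    [0,0.0004,-0.0063,0,0],
    [0,-0.0025,-0.0123,0,0],
    [0,-0.006,-0.011,0,0],
    [0,-0.009,-0.0087,0,0],
    [0,-0.0112,-0.0057,0,0],
  ],
)

```text
clock: 38.1
position: [0.6479, 0.0333, 0.0933]
tool_rot: [3.087, 0.004, 1.671]
force: [0.5, 8.0, -4.9]
grip_width: 0.0193
```

```bash
python3 arc.py .6479 .0333 .634 .0735 .36 9
```

```text
theta -1.2378938183726396 r 0.04253527947480773
[[0, -0.0075, -0.0013, 0, 0], [0, -0.015, 0.0004, 0, 0], [0, -0.0139, 0.0057, 0, 0], [0, -0.011, 0.0102, 0, 0], [0, -0.0067, 0.0135, 0, 0], [0, -0.0016, 0.015, 0, 0], [0, 0.0038, 0.0145, 0, 0], [0, 0.0087, 0.0123, 0, 0], [0, 0.0125, 0.0084, 0, 0]]
```

drive_tool(
  series=[
    [0,-0.0075,-0.0013,0,0],
    [0,-0.015,0.0004,0,0],
    [0,-0.0139,0.0057,0,0],
    [0,-0.011,0.0102,0,0],
    [0,-0.0067,0.0135,0,0],
  ],
)

```text
clock: 38.6
position: [0.5927, 0.0613, 0.0938]
tool_rot: [3.08, -0.0, 1.669]
force: [20.5, 3.3, -20.8]
grip_width: 0.0192
```

drive_tool(
  series=[
    [0,0.001,0,0,0],
    [0,0,0,0,0],
  ],
)

```text
clock: 38.8
position: [0.5927, 0.0628, 0.0936]
tool_rot: [3.079, -0.001, 1.671]
force: [7.3, -0.8, -8.9]
grip_width: 0.019
```

```bash
python3 - <<'E'
from look import *
both("pics/w4.png",(208,140,348,262),(292,178,402,275),2)
E
```

```text
39.0 [0.5927 0.0627 0.0936] [ 3.079e+00 -1.000e-03  1.671e+00] [ 4.9  2.5 -8.5] 0.0191
```

View pics/w4.png

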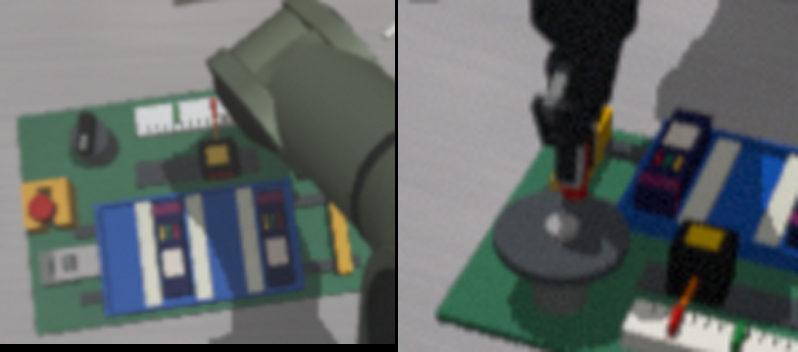

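```bash
python3 arc.py .5927 .0627 .6335 .0738 .33 8
```

```text
theta -2.8759628818943272 r 0.04228297529739358
[[0, -0.001, 0.0069, 0, 0], [0, 0.0009, 0.0138, 0, 0], [0, 0.0053, 0.0127, 0, 0], [0, 0.0091, 0.0103, 0, 0], [0, 0.012, 0.0068, 0, 0], [0, 0.0136, 0.0026, 0, 0], [0, 0.0137, -0.002, 0, 0], [0, 0.0123, -0.0063, 0, 0]]
```

drive_tool(
  series=[
    [0,-0.0005,0.0069,0,0],
    [0,0.0012,0.0138,0,0],
    [0,0.0055,0.0127,0,0],
    [0,0.0091,0.0103,0,0],
    [0,0.012,0.0068,0,0],
  ],
)

```text
clock: 39.5
position: [0.6168, 0.1117, 0.0935]
tool_rot: [3.086, 0.004, 1.668]
force: [-0.3, -6.8, -2.8]
grip_width: 0.0189
```

```bash
python3 arc.py .6168 .1117 .6335 .0738 .34 11
```

```text
theta 1.9858336115138158 r 0.04141618041297383
[[0, 0.0065, 0.0028, 0, 0], [0, 0.0142, 0.0011, 0, 0], [0, 0.0137, -0.0037, 0, 0], [0, 0.0117, -0.0081, 0, 0], [0, 0.0083, -0.0115, 0, 0], [0, 0.004, -0.0136, 0, 0], [0, -0.0008, -0.0142, 0, 0], [0, -0.0055, -0.0131, 0, 0], [0, -0.0095, -0.0106, 0, 0], [0, -0.0125, -0.0068, 0, 0], [0, -0.014, -0.0022, 0, 0]]
```

drive_tool(
  series=[
    [0,0.0065,0.0025,0,0],
    [0,0.0142,0.0008,0,0],
    [0,0.0137,-0.0037,0,0],
    [0,0.0117,-0.0081,0,0],
    [0,0.0083,-0.0115,0,0],
  ],
)

```text
clock: 40.0
position: [0.6715, 0.0919, 0.0935]
tool_rot: [3.093, 0.01, 1.67]
force: [-13.7, -2.6, 8.2]
grip_width: 0.0192
```

```bash
python3 arc.py .6715 .0919 .6335 .0738 .34 8
```

```text
theta 0.4445213549467084 r 0.0420904977399888
[[0, 0.0024, -0.0067, 0, 0], [0, 0.0015, -0.0141, 0, 0], [0, -0.0033, -0.0138, 0, 0], [0, -0.0077, -0.0119, 0, 0], [0, -0.0113, -0.0087, 0, 0], [0, -0.0135, -0.0044, 0, 0], [0, -0.0142, 0.0004, 0, 0], [0, -0.0133, 0.0051, 0, 0]]
```

drive_tool(
  series=[
    [0,0.0018,-0.0067,0,0],
    [0,0.001,-0.0141,0,0],
    [0,-0.0035,-0.0138,0,0],
    [0,-0.0077,-0.0119,0,0],
    [0,-0.0113,-0.0087,0,0],
  ],
)

```text
clock: 40.5
position: [0.6565, 0.0377, 0.0937]
tool_rot: [3.085, 0.006, 1.671]
force: [2.9, 0.3, -5.7]
grip_width: 0.0192
```

```bash
python3 - <<'E'
from workcell import bot
from arc import *
s=bot.observe(); print(s['position'],s['force'],s['tool_rot'])
arc(s['position'],np.array([.6335,.0738]),.34,8)
E
```

```text
[0.65653773 0.03773288 0.09367144] [ 2.94697465  0.31582538 -5.6751616 ] [3.08539429 0.00620309 1.6714344 ]
theta -1.0023732816529292 r 0.0427968916797606
[[0, -0.0067, -0.0026, 0, 0], [0, -0.0138, -0.0032, 0, 0], [0, -0.0141, 0.0016, 0, 0], [0, -0.0128, 0.0062, 0, 0], [0, -0.01, 0.0101, 0, 0], [0, -0.006, 0.0129, 0, 0], [0, -0.0014, 0.0141, 0, 0], [0, 0.0034, 0.0138, 0, 0]]
```

drive_tool(
  series=[
    [0,-0.0067,-0.0022,0,0],
    [0,-0.0138,-0.0028,0,0],
    [0,-0.0137,0.0018,0,0],
    [0,-0.0122,0.0062,0,0],
    [0,-0.009,0.0098,0,0],
    [0,0,0,0,0],
  ],
)

```text
clock: 41.1
position: [0.5995, 0.0485, 0.0936]
tool_rot: [3.085, 0.01, 1.669]
force: [-1.4, 2.0, -3.5]
grip_width: 0.0193
```

```bash
python3 - <<'E'
from workcell import bot
from arc import *
s=bot.observe(); print(s['position'],s['force'],s['tool_rot'])
arc(s['position'],np.array([.6335,.0738]),.25,6)
E
```

```text
[0.59947605 0.04848681 0.09357464] [-1.36360525  2.0453851  -3.48045619] [3.08507519 0.00952516 1.66890711]
theta -2.501954562448785 r 0.04240739418335245
[[0, -0.0025, 0.0046, 0, 0], [0, -0.004, 0.0097, 0, 0], [0, -0.0015, 0.0104, 0, 0], [0, 0.0012, 0.0104, 0, 0], [0, 0.0037, 0.0098, 0, 0], [0, 0.006, 0.0086, 0, 0]]
```

drive_tool(
  series=[
    [0,-0.0025,0.0046,0,0],
    [0,-0.0035,0.0097,0,0],
    [0,-0.001,0.0104,0,0],
    [0,0.0012,0.008,0,0],
    [0,0,0,0,0],
  ],
)

```text
clock: 41.6
position: [0.5926, 0.0816, 0.0935]
tool_rot: [3.09, 0.012, 1.668]
force: [0.1, 2.0, -1.7]
grip_width: 0.0193
```

```bash
python3 - <<'E'
from workcell import bot
from arc import *
s=bot.observe(); print(s['position'],s['force'],s['tool_rot'])
arc(s['position'],np.array([.6335,.0738]),.15,6)
from look import *
both("pics/w5.png",k=2)
E
```

```text
[0.59260569 0.0816366  0.09354727] [ 0.11194701  1.98658796 -1.69949134] [3.08991878 0.01239814 1.66817215]
theta 2.9522573266666283 r 0.04163840803916602
[[0, 0.0004, 0.0031, 0, 0], [0, 0.0021, 0.0059, 0, 0], [0, 0.003, 0.0056, 0, 0], [0, 0.0038, 0.0051, 0, 0], [0, 0.0045, 0.0044, 0, 0], [0, 0.0051, 0.0037, 0, 0]]
41.8 [0.5924 0.0802 0.0935] [3.09  0.013 1.667] [-4.5  2.4  1.7] 0.019
```

View pics/w5.png

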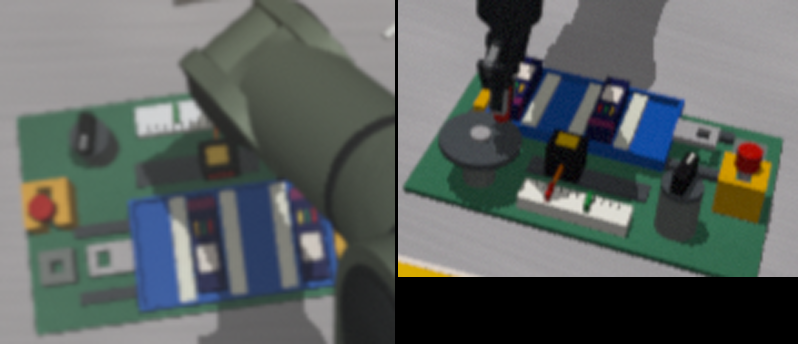

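The tray is nearly at its stop. I'll take small steps and watch the force.

drive_tool(
  series=[
    [0,0.0005,0.004,0,0],
    [0,0.002,0.005,0,0],
    [0,0.003,0.005,0,0],
    [0,0,0,0,0],
  ],
)

```text
clock: 42.2
position: [0.5965, 0.0922, 0.0934]
tool_rot: [3.095, 0.016, 1.664]
force: [-6.8, -2.9, 6.3]
grip_width: 0.019
```

drive_tool(
  series=[
    [0,0.0025,0.0045,0,0],
    [0,0.0025,0.0045,0,0],
  ],
)

```text
clock: 42.4
position: [0.5979, 0.0944, 0.0931]
tool_rot: [3.105, 0.026, 1.659]
force: [-30.6, -26.5, 34.0]
grip_width: 0.0194
```

It is against the stop. Releasing and lifting.

drive_tool(
  series=[
    [0,0,0,0,0],
    [60,0,0,0,0],
    [60,0,0,0,0],
    [60,0,0,0,0],
    [60,0,0,0,0],
    [60,0,0,0.02,0],
    [60,0,0,0.03,0],
    [60,0,0,0.03,0],
    [60,0,0,0.03,0],
    [60,0,0,0.01,0],
    [60,0,0,0,0],
  ],
)

```text
clock: 43.5
position: [0.5992, 0.0924, 0.2178]
tool_rot: [3.103, 0.028, 1.657]
force: [0.1, -0.6, -0.2]
grip_width: 0.0514
```

drive_tool(
  series=[
    [60,-0.01,-0.03,0,0],
    [60,-0.02,-0.04,0,0],
    [60,-0.02,-0.04,0,0],
    [60,-0.02,-0.04,0,0],
    [60,-0.02,-0.04,0,0],
    [60,-0.01,-0.04,0,0],
    [60,-0.01,-0.03,0,0],
    [60,0,0,0,0],
    [60,0,0,0,0],
  ],
)

```text
clock: 44.4
position: [0.4798, -0.175, 0.2079]
tool_rot: [3.112, 0.022, 1.659]
force: [0.2, 0.3, -0.3]
grip_width: 0.0517
```

```bash
python3 look.py pics/f1.png
```

```text
44.6 [ 0.4806 -0.1736  0.2085] [3.111 0.022 1.662] [-0.3  0.4 -1.5] 0.0514
```

View pics/f1.png

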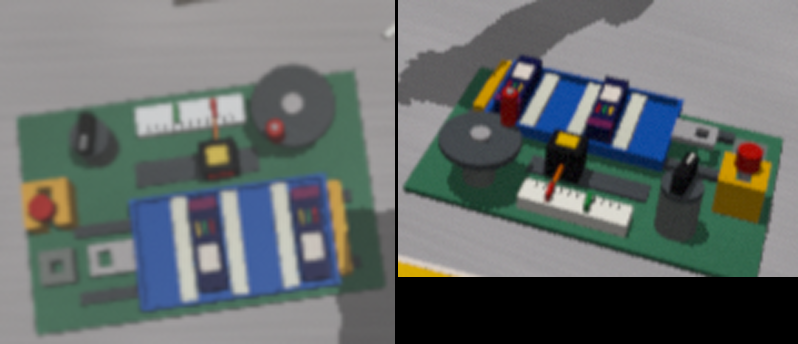

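```bash
python3 - <<'E'
from seg import *
np.set_printoptions(precision=4,suppress=True)
T1=acc("top",6); T0=np.load("top.npy")
crop("top",T1,(208,155,348,262),5.5,"pics/f2.png")
# rib positions before/after via white brightness profile on z=.034 along station y
a=.107; ex=np.array([np.cos(a),np.sin(a)]); ey=np.array([-np.sin(a),np.cos(a)]); c=np.array([.472,.2062])
ys=np.arange(-.19,.13,.0005)
pr=[]
for im in(T0,T1):
    acc_=0
    for x in np.linspace(-.05,.05,21):
        P=c+x*ex+ys[:,None]*ey; uv=w2p("top",np.c_[P,0*ys+.034]).astype(np.float32)
        g=im[...,0].astype(np.float32)  # red channel: white high, blue low
        acc_=acc_+cv2.remap(g,uv[:,:1],uv[:,1:],cv2.INTER_LINEAR)[:,0]
    pr.append(acc_/21)
# rib centers: after: track rib
for p in pr:
    m=p>110; k,l,s,ce=cv2.connectedComponentsWithStats(m.astype(np.uint8)[None])
    print([(round(float(ys[int(ce[i][0])]),4),int(s[i,2])*.5) for i in range(1,k) if s[i,2]>8])
uv=np.array([208-.5+276/2.8214,140-.5+128/2.8214]); print("grip",p2w("top",uv,.122))
cv2.imwrite("pics/full_t.png",T1[:,:,::-1])
E
```

```text
[(-0.1835, 14.0), (-0.0595, 20.5), (0.0005, 20.5), (0.0605, 21.0)]
[(-0.183, 14.5), (-0.1445, 5.0), (-0.1195, 21.0), (-0.0595, 21.5), (0.0005, 21.0)]
grip [[0.5961 0.0911 0.122 ]]
```

View pics/f2.png

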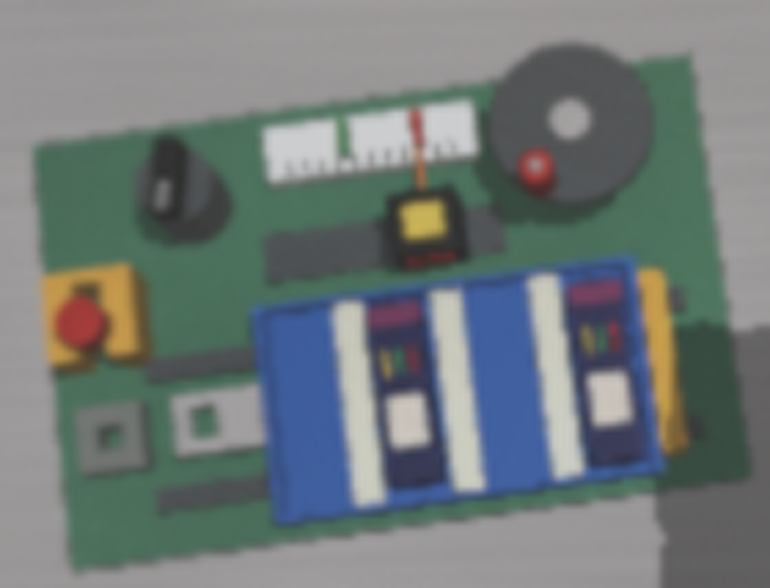

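View pics/full_t.png

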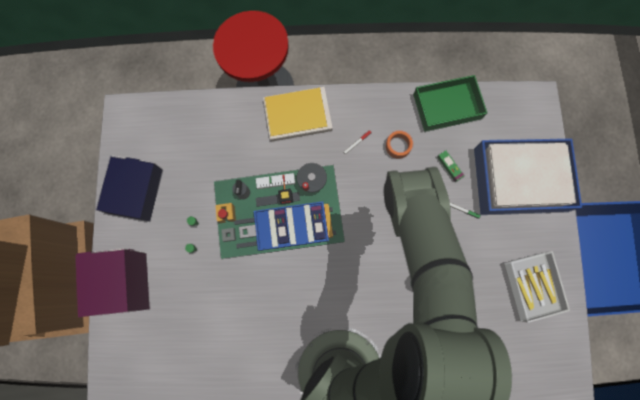

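The tray has moved 60.0 mm, both cartons lie in lanes, the needle is on the red tab and the pin is parked. Nothing else has been disturbed and the arm is clear, so I'll hand in.

```bash
python3 -c "
from workcell import bot
print(bot.job_done())"
```

```text
the job is handed in; nothing more can be done
None
```

The job is done and handed in at about 45 s of the 210 s; no verdict was reported.

**What I did**
1. Only two navy cartons were present. I laid them flat in the lanes at y = +30 and -90 mm.
2. I turned the aim knob 2.5 rad counter-clockwise, which put the needle on the red tab.
3. I drew the pin out and hung it in the yellow notch.
4. I wound the handwheel clockwise about 10 rad, until it pushed back at the stop.

**What the last checks showed**
- **Tray:** the ribs moved 60.0 mm in the top picture, and the tray lies against its yellow stop.
- **Cartons:** before winding I measured them within 6 mm of the lane middle lengthwise and about 0.03 rad of its direction. The last pictures show them still flat in their lanes.
- **Needle:** it lined up with the red tab in both cameras, but I judged the final alignment by eye.
- **Pin:** its head rests on the notch cheeks. I let it go within a few mm of the notch's middle and did not measure it again after winding.
- **Everything else:** the tape roll, both markers and the green look-alikes stand where they were in the last top picture. The can was hidden behind the arm in that picture; the arm never worked near it.

**Disagreements:** the two cameras differed by 2 to 10 mm on some points. I trusted the top camera where the gripper later confirmed it. The tool picked up a tilt of about 0.05 rad during the run, which caused no visible trouble.

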